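# Stow the box spanners and tommy bar in the bench tray

## Task

Put the box spanner set away: draw the half-open tray right out from under the low shelf, lay every box spanner that is out on the bench in the lane of its own size, rolled so that its white-marked flat faces straight up and the size can be read, and lift the tommy bar off its two hooks and lay it in the two notched saddles at the front of the tray. Then push the tray fully home under the shelf. Leave the tin, the bottle and the jar where they stand.

Things in the scene. Friction and masses are not known exactly. Their poses are not given: they have to be found in the camera images.
- spanner_xl: The largest of four dark steel box spanners (some may be absent): two hex heads 42 mm across flats, 36 mm long, joined by a round waist 20 mm thick, 63 mm long; 135 mm overall, about 320 g. Origin mid-length on the axis, 21 mm above what it lies on. x: along it (ends alike); z: out of the marked flat (white panel on both heads). Lies on any of its six flats, 60 degrees apart about x.
- lane_xl (a point): Where the origin of the largest spanner comes to lie: centre of the first lane (tray +y side, the left one seen from the robot) of the tray, 30 mm above the bench. Axes are the tray's: x along the lane, straight into the shelf, away from the robot; z up. The lane is 147 mm long between its end stops.
- spanner_l: The second largest of four dark steel box spanners (some may be absent): two hex heads 38 mm across flats, 32 mm long, joined by a round waist 20 mm thick, 54 mm long; 118 mm overall, about 260 g. Origin mid-length on the axis, 19 mm above what it lies on. x: along it (ends alike); z: out of the marked flat (white panel on both heads). Lies on any of its six flats, 60 degrees apart about x.
- lane_l (a point): Where the origin of the second largest spanner comes to lie: centre of the second lane of the tray, 28 mm above the bench. Axes are the tray's: x along the lane, straight into the shelf, away from the robot; z up. The lane is 130 mm long between its end stops.
- spanner_m: The second smallest of four dark steel box spanners (some may be absent): two hex heads 34 mm across flats, 27 mm long, joined by a round waist 20 mm thick, 47 mm long; 101 mm overall, about 200 g. Origin mid-length on the axis, 17 mm above what it lies on. x: along it (ends alike); z: out of the marked flat (white panel on both heads). Lies on any of its six flats, 60 degrees apart about x.
- lane_m (a point): Where the origin of the second smallest spanner comes to lie: centre of the third lane of the tray, 26 mm above the bench. Axes are the tray's: x along the lane, straight into the shelf, away from the robot; z up. The lane is 113 mm long between its end stops.
- spanner_s: The smallest of four dark steel box spanners (some may be absent): two hex heads 30 mm across flats, 18 mm long, joined by a round waist 20 mm thick, 48 mm long; 84 mm overall, about 150 g. Origin mid-length on the axis, 15 mm above what it lies on. x: along it (ends alike); z: out of the marked flat (white panel on both heads). Lies on any of its six flats, 60 degrees apart about x.
- lane_s (a point): Where the origin of the smallest spanner comes to lie: centre of the fourth lane (tray -y side, the right one seen from the robot) of the tray, 24 mm above the bench. Axes are the tray's: x along the lane, straight into the shelf, away from the robot; z up. The lane is 96 mm long between its end stops.
- grease_tin: Grease tin, 76 mm across, 65 mm high; a bystander. Origin under its base.
- oil_bottle: Oil bottle, 44 mm across, 130 mm high; a bystander. Origin under its base.
- ball_jar: Small glass jar, 52 mm across, 60 mm high; a bystander. Origin under its base.
- tommy_bar: Tommy bar that turns the box spanners: plain round steel rod, 10 mm in diameter, 180 mm long, about 110 g. Origin at its middle, x along it. At the start it lies level across the two hooks of the hook stand, its axis about 151 mm above the bench.
- hooks (a point): Bar's middle as it hangs, midway between two J hooks (6 mm wire, 120 mm apart) of the fixed stand. x: from the hooks' open side into the stand, away from the robot; y along the bar. Hook tips stand 16 mm above the bar's axis, 20 mm to its -x; at +x a strip 220 mm wide begins 37 mm off and reaches 6 mm above the axis. Nothing overhangs: the bar lifts straight up.
- bar_place (a point): Where the tommy bar's middle comes to lie in the tray, 28 mm above the bench and 36 mm behind the tray's front face. The bar lies along this point's y (across the tray) in two black V-notched saddles, 60 mm either side of it; notches 24 mm wide at the top, tips 4 mm above the bar's axis. Axes are the tray's.
- tray (a joint): How far the grey pull-out tray is pushed in under the low shelf, away from the robot: 0 fully out (then clear of the shelf board), 0.205 m home. It starts about half out. Needs 2 to 5 N, stays where left. 222 mm wide, 215 deep, walls 31 mm and front 37 mm above the bench. Board: 66 to 81 mm above the bench; its front edge is 12 mm behind the tray front at home.
- tray_handle (a point): Middle of the tray's bow handle: round steel bar 10 mm thick, 90 mm long across the tray (along y), 48 mm in front of the tray's front face, 35 mm above the bench, open from above. x points straight into the shelf, so drawing out is along -x.
- tray_floor (a point): Floor of the tray, 9 mm above the bench, amid the four lanes, 135 mm behind the front face; moves with the tray. Lanes lie side by side about 52 mm apart, parted by black strips 12 mm high beside the spanners' heads; beside their waists 48 mm of length is open for fingers. Axes as the lanes'.

How it is judged:
On the way, in this order (a step that is already met when the one before it is completed fails the run):
1. the tray is drawn out (value of joint tray below 0.06 m), for 0.2 s.
2. with the tray still out, every spanner present lies in its lane with the marked flat up and the tommy bar lies in its saddles (x of spanner_xl in the frame of lane_xl between -0.015 and 0.015 m and y of spanner_xl in the frame of lane_xl between -0.011 and 0.011 m and z of spanner_xl in the frame of lane_xl between -0.006 and 0.006 m and angle between each of spanner_xl, spanner_l, spanner_m, spanner_s's own z axis and vertical below 0.17 rad and linear speed of each of spanner_xl, spanner_l, spanner_m, spanner_s, tommy_bar below 0.03 m/s and x of spanner_l in the frame of lane_l between -0.015 and 0.015 m and y of spanner_l in the frame of lane_l between -0.011 and 0.011 m and z of spanner_l in the frame of lane_l between -0.006 and 0.006 m and x of spanner_m in the frame of lane_m between -0.015 and 0.015 m and y of spanner_m in the frame of lane_m between -0.011 and 0.011 m and z of spanner_m in the frame of lane_m between -0.006 and 0.006 m and x of spanner_s in the frame of lane_s between -0.015 and 0.015 m and y of spanner_s in the frame of lane_s between -0.011 and 0.011 m and z of spanner_s in the frame of lane_s between -0.006 and 0.006 m and x of tommy_bar in the frame of bar_place between -0.008 and 0.008 m and y of tommy_bar in the frame of bar_place between -0.025 and 0.025 m and z of tommy_bar in the frame of bar_place between -0.006 and 0.006 m and angle between the x axis of tommy_bar and the y axis of bar_place, either way round below 0.1 rad and value of joint tray below 0.1 m), for 0.2 s.
At the end, for the whole second after the job is handed in: Tray home within 8 mm; each spanner present on its own lane's floor (15 mm along, 11 mm across, 6 mm in height), marked flat up within 10 degrees; tommy bar in both saddles (8 mm across the notches, 25 mm along, 6 mm in height, 6 degrees); all at rest (x of spanner_xl in the frame of lane_xl between -0.015 and 0.015 m and y of spanner_xl in the frame of lane_xl between -0.011 and 0.011 m and z of spanner_xl in the frame of lane_xl between -0.006 and 0.006 m and angle between each of spanner_xl, spanner_l, spanner_m, spanner_s's own z axis and vertical below 0.17 rad and linear speed of each of spanner_xl, spanner_l, spanner_m, spanner_s, tommy_bar below 0.03 m/s and x of spanner_l in the frame of lane_l between -0.015 and 0.015 m and y of spanner_l in the frame of lane_l between -0.011 and 0.011 m and z of spanner_l in the frame of lane_l between -0.006 and 0.006 m and x of spanner_m in the frame of lane_m between -0.015 and 0.015 m and y of spanner_m in the frame of lane_m between -0.011 and 0.011 m and z of spanner_m in the frame of lane_m between -0.006 and 0.006 m and x of spanner_s in the frame of lane_s between -0.015 and 0.015 m and y of spanner_s in the frame of lane_s between -0.011 and 0.011 m and z of spanner_s in the frame of lane_s between -0.006 and 0.006 m and x of tommy_bar in the frame of bar_place between -0.008 and 0.008 m and y of tommy_bar in the frame of bar_place between -0.025 and 0.025 m and z of tommy_bar in the frame of bar_place between -0.006 and 0.006 m and angle between the x axis of tommy_bar and the y axis of bar_place, either way round below 0.1 rad and value of joint tray above 0.197 m); the robot touches nothing.
It fails at once if the grease tin is pushed more than 3 cm or tipped over (distance of grease_tin from where it was at the start of the episode above 0.03 m or angle between grease_tin's own z axis and vertical above 0.5 rad).
It fails at once if the oil bottle is pushed more than 3 cm or tipped over (distance of oil_bottle from where it was at the start of the episode above 0.03 m or angle between oil_bottle's own z axis and vertical above 0.5 rad).
It fails at once if the ball jar is pushed more than 3 cm or tipped over (distance of ball_jar from where it was at the start of the episode above 0.03 m or angle between ball_jar's own z axis and vertical above 0.5 rad).
Of spanner_xl, spanner_l, spanner_m, spanner_s only 2 to 3 are there at a start; the rules pass over those that are not, and their reading is None.
At some moment in a run one of spanner_xl, spanner_l, spanner_m, spanner_s may be knocked a few centimetres aside while the robot is not near it.
Once in a run the grip may slacken for a moment while it holds something.
It also fails if it takes over 210 s, if anything falls off the work surface, if the arm or the gripper's body presses on something with over 40 N, if the wrist force passes 120 N, or if a joint passes its speed limit or range.

## Robot

A 7-joint arm with a two-finger parallel gripper is mounted at the origin on the work surface. World frame = base frame: x ahead of the robot, y to its left, z up, the work surface at z = 0. Lengths are in m, angles in rad, forces in N, time in s.
With the tool pointing down it reaches from about 0.425 to 0.925 m from the base axis. Payload 6.8 kg.
Tool frame: the origin (TCP) lies midway between the tips of the shut fingers; the grasp point (between the pads) lies 19 mm behind it; z points along the fingers, y is the line along which they close (so a half turn about z gives the same grasp; the last joint's range is limited). The gripper opens to 85 mm and grips with 20 to 120 N. Pads are 22 mm wide; open, the fingers measure 114 mm over their backs; the gripper's body (76 mm by 85 mm) begins 54 mm behind the grasp point. The pads swing forward as they close: fully open they stand 13 mm farther back than shut.
Start: joints at [1.043, 0.477, 0.022, 1.555, -0.011, 1.109, -0.083], TCP at [0.275, -0.616, 0.195] pointing down, gripper open.
Joint ranges: [-2.96, 2.96], [-0.34, 2.1], [-1.41, 1.46], [0.24, 2.44], [-1.37, 4.51], [0.17, 1.92], [-2.96, 2.96]. Speed limits (rad/s): [2.39, 2.39, 3.14, 3.14, 3.14, 3.14, 3.14].

## Interface

Orientations are given as a unit quaternion [w, x, y, z].
In Python, from station import bot gives the robot as it stands.
- The arm moves only by the tool jog_arm, never from a script. Its argument "rows" is a list of rows, each an object of numbers: "fingers": the finger opening in mm, from 0 to 85.4; "x", "y", "z": the shift along the tool's x, y, z in mm; "ax", "ay", "az": the turn, a rotation vector about the tool's x, y, z in degrees. A call has exactly 8 rows; each row shifts and turns the commanded pose from where the row before left it, along the tool's axes as they then stand; what a row does not reach is not made up. A row lasts 1/10 s, in which the tool goes at most 50 mm and 8.59 degrees, less where a joint would pass 70% of its speed; a pose out of reach is approached as far as the arm can. A call with a gripper value outside its range is refused whole. The fingers move at their own pace and stop on an object; "force" is the grip in N (left out, the last holds). Time passes only in rows, so rows that do not move let the fingers close, or fill a call up. It gives the time, the measured TCP pose, the force, the opening and the grip force at its end, in the units of the state.
- bot.get_obs(): the state, without advancing time (a new reading comes with each control period).
- bot.read_camera(name): name is "side" or "top"; returns a dict with "pixels" (384x512x3 uint8, red, green, blue), "vertical_fov" (degrees; the focal length in pixels is half the picture's height over the tangent of half this angle, whatever the lens; pixels are square), "cx", "cy" (the principal point, pixels), "dist_coeffs" ([k1, k2, p1, p2, k3] as OpenCV has them; the pictures are not rectified), "world_from_camera" (4x4, takes a point from camera to world coordinates). Camera axes: x right, y down, z forward; pixel columns grow to the right and rows downward; lengths in m; the calibration is good to about 2 mm. A picture is of the moment at which its call begins. There is no depth.
- bot.hand_in(): hands the job in; it is judged then, once.
The state is a dict: "t": time; "q": joint angles; "joint_vel": joint speeds; "joint_torque": joint torques, N m; "eef_pos": TCP position; "tool_rot": TCP orientation; "contact_force": force on the tool from outside, world axes, zero at the start; "torque": the same for the moment, N m; "gripper_width": opening from 0.0 (shut) to 1.0 (fully open); "grasp_force": force on a finger pad.
Only numpy, scipy, OpenCV 4.12 (cv2) and the standard library are available. Lean on these libraries where they do the work, as an engineer would, in place of code of your own. Each camera call takes 0.05 s, during which the arm holds its last target. There are 200 camera calls.

## Working session

There is one attempt and no reset: what is moved stays moved. The work goes in short steps, Python scripts to look and compute and a tool call to move; the robot and the scene stay as the last step left them, time stands still between calls to the robot, and variables do not carry over. Pictures are saved under pics/ and viewed, at most 14 in all, crops included, and the job is handed in when it is done.

Besides the shell and the picture viewer there is one more tool, called after "Call:" as name(argument=value, ...) on one line, values as JSON. jog_arm: Moves the arm, as the interface text tells. Its arguments: {"type":"object","properties":{"rows":{"type":"array","items":{"type":"object","properties":{"fingers":{"type":"number"},"x":{"type":"number"},"y":{"type":"number"},"z":{"type":"number"},"ax":{"type":"number"},"ay":{"type":"number"},"az":{"type":"number"}}}},"force":{"type":"number"}},"required":["rows"]}

```bash
mkdir -p pics; ls; cat > h.py <<'E'
import numpy as np, cv2
from station import bot
from scipy.spatial.transform import Rotation as R
def cam(n):
    c=bot.read_camera(n); p=c['pixels']; H=p.shape[0]
    f=H/2/np.tan(np.radians(c['vertical_fov'])/2)
    c['K']=np.array([[f,0,c['cx']],[0,f,c['cy']],[0,0,1]]);c['d']=np.array(c['dist_coeffs'],float);c['T']=np.array(c['world_from_camera']);return c
def ray(c,uv):
    u=cv2.undistortPoints(np.array(uv,float).reshape(-1,1,2),c['K'],c['d']).reshape(-1,2)
    return c['T'][:3,3],(np.c_[u,np.ones(len(u))]@c['T'][:3,:3].T)
def plane(c,uv,z):
    o,d=ray(c,uv); return o+d*((z-o[2])/d[:,2])[:,None]
def proj(c,P):
    P=np.array(P,float).reshape(-1,3); Ti=np.linalg.inv(c['T']); X=P@Ti[:3,:3].T+Ti[:3,3]
    return cv2.projectPoints(X,np.zeros(3),np.zeros(3),c['K'],c['d'])[0].reshape(-1,2)
def save(c,n,box=None,s=1):
    p=c['pixels']
    if box: p=p[box[1]:box[3],box[0]:box[2]]
    cv2.imwrite('pics/'+n+'.png',cv2.resize(p[:,:,::-1],None,fx=s,fy=s,interpolation=cv2.INTER_CUBIC))
E
python3 - <<'E'
from h import *
for n in('top','side'):
    c=cam(n);save(c,n+'0',s=1.5);print(n,c['T'].round(3).tolist(),c['K'][0,0],c['d'])
o=bot.get_obs();print(o)
E
```

```text
pics
top [[-0.017, -0.987, 0.162, 0.351], [-1.0, 0.021, 0.019, -0.043], [-0.022, -0.161, -0.987, 1.648], [0.0, 0.0, 0.0, 1.0]] 456.68509399278435 [-0.07063548  0.          0.          0.          0.        ]
side [[-0.771, -0.431, 0.469, -0.036], [-0.637, 0.513, -0.575, 0.767], [0.007, -0.742, -0.67, 1.057], [0.0, 0.0, 0.0, 1.0]] 471.4613615827285 [-0.01147383  0.          0.          0.          0.        ]
{'t': 0.1, 'q': array([ 1.04294414,  0.47772597,  0.02238589,  1.55633498, -0.01152491,
        1.10928355, -0.0830843 ]), 'joint_vel': array([ 0.00160336, -0.00172318, -0.00072689, -0.00249857,  0.00033616,
        0.0007248 ,  0.00116255]), 'joint_torque': array([ 5.70065022e-03, -5.97758210e+01,  1.61427598e+00, -2.81954670e+01,
        1.28907157e-02,  4.98792389e-03,  1.12888907e-05]), 'eef_pos': array([ 0.27481864, -0.61588792,  0.19392552]), 'tool_rot': array([-7.79756865e-04,  9.78057834e-01,  2.08331982e-01, -2.25117845e-04]), 'contact_force': array([ 0.7924384 , -0.47141981, -0.06207357]), 'torque': array([ 0.00200958,  0.00606663, -0.08571547]), 'grasp_force': 0.0, 'gripper_width': 0.9983625054626822}
```

View pics/top0.png

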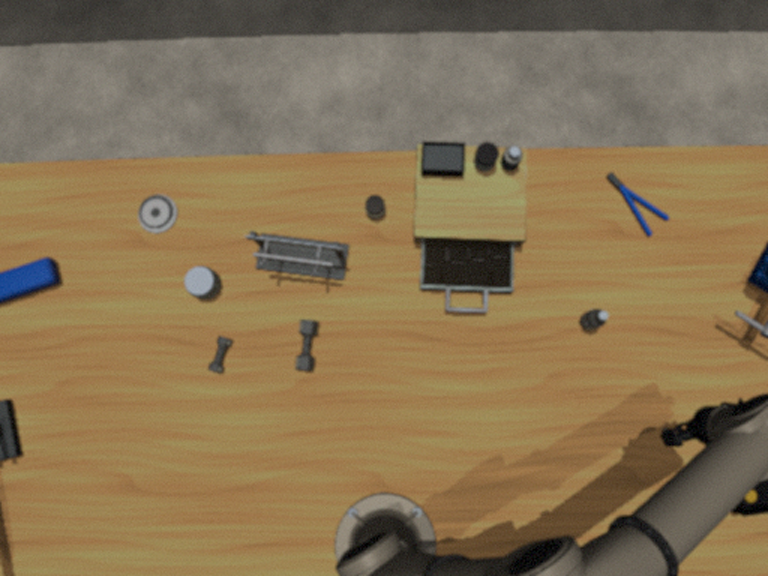

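View pics/side0.png

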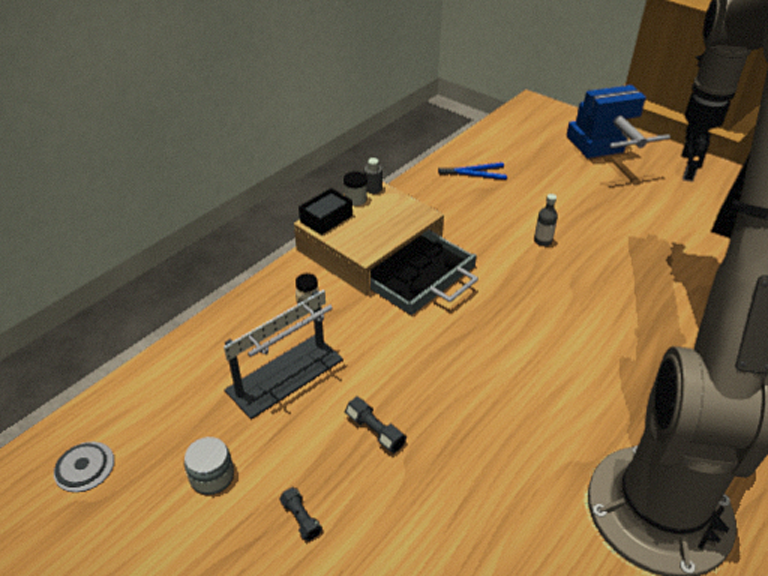

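The top view (1.5x) shows two spanners at (306,345) and (220,354), the hook stand at (302,258) and the tray handle at (467,300). The tin is at (200,282), the jar at (375,207) and the bottle at (593,320). The side view agrees: spanners at (375,424) and (300,514).

```bash
cat >> h.py <<'E'
def blobs(c,box,thr=70,amin=20,sat=True):
    x0,y0,x1,y1=box; p=c['pixels'][y0:y1,x0:x1]; hsv=cv2.cvtColor(p,cv2.COLOR_RGB2HSV)
    m=((hsv[:,:,1]<thr)).astype(np.uint8)*255
    cs,_=cv2.findContours(m,cv2.RETR_EXTERNAL,cv2.CHAIN_APPROX_NONE)
    return [k.reshape(-1,2)+[x0,y0] for k in cs if cv2.contourArea(k)>amin]
E
python3 - <<'E'
from h import *
t=cam('top');s=cam('side')
for nm,c,boxes in(('top',t,{'A':(185,200,225,255),'B':(130,215,165,255)}),('side',s,{'A':(220,255,280,310),'B':(180,315,225,370)})):
    for k,b in boxes.items():
        for q in blobs(c,b,90):
            r=cv2.minAreaRect(q.astype(np.float32)); bx=cv2.boxPoints(r); P=plane(c,bx,0.02)
            print(nm,k,cv2.contourArea(q),np.round(r[0],1),'ctr',plane(c,[r[0]],0.018).round(3),'corners',P[:,:2].round(3).tolist(),'sides',np.linalg.norm(np.diff(P,axis=0),axis=1).round(3))
            (vx,vy,x0,y0)=cv2.fitLine(q.astype(np.float32),cv2.DIST_L2,0,.01,.01).ravel()
            Q=plane(c,[(x0,y0),(x0+10*vx,y0+10*vy)],0.018); d=Q[1]-Q[0]; print('  yaw',np.degrees(np.arctan2(d[1],d[0])).round(1))
a=cv2.resize(s['pixels'][255:310,220:280],None,fx=6,fy=6,interpolation=3);b=cv2.resize(s['pixels'][315:370,180:240],None,fx=6,fy=6,interpolation=3)
cc=cv2.resize(t['pixels'][205:260,135:225],None,fx=6,fy=6,interpolation=3)[:330]
im=np.vstack([np.hstack([a,b])[:, :540*2][:, :720],np.pad(cc,((0,0),(0,720-540),(0,0)))])[:600]
cv2.imwrite('pics/crop1.png',np.clip(im[:,:,::-1]*1.6,0,255).astype(np.uint8))
print('handle',plane(t,[(467/1.5,309/1.5),(447/1.5,308/1.5),(487/1.5,310/1.5)],.035).round(3),'front rim',plane(t,[(421/1.5,289/1.5),(512/1.5,291/1.5)],.037).round(3),'shelf edge',plane(t,[(414/1.5,238/1.5),(524/1.5,241/1.5)],.081).round(3))
E
```

```text
top A 237.0 [203.9 229.5] ctr [[0.463 0.181 0.018]] corners [[0.406, 0.207], [0.525, 0.194], [0.519, 0.153], [0.401, 0.167]] sides [0.12  0.041 0.12 ]
  yaw -6.1
top B 121.0 [146.3 236.1] ctr [[0.442 0.389 0.018]] corners [[0.407, 0.415], [0.487, 0.392], [0.478, 0.361], [0.398, 0.384]] sides [0.083 0.032 0.083]
  yaw -16.9
side A 426.5 [249.9 282.6] ctr [[0.463 0.18  0.018]] corners [[0.527, 0.195], [0.532, 0.151], [0.399, 0.167], [0.397, 0.21]] sides [0.045 0.135 0.042]
  yaw 172.3
side B 307.5 [199.3 341.5] ctr [[0.444 0.391 0.018]] corners [[0.493, 0.396], [0.485, 0.362], [0.396, 0.389], [0.404, 0.42]] sides [0.035 0.093 0.033]
  yaw 161.7
handle [[ 0.538 -0.204  0.035]
 [ 0.541 -0.157  0.035]
 [ 0.534 -0.251  0.035]] front rim [[ 0.587 -0.096  0.037]
 [ 0.578 -0.312  0.037]] shelf edge [[ 0.702 -0.081  0.081]
 [ 0.689 -0.338  0.081]]
```

View pics/crop1.png

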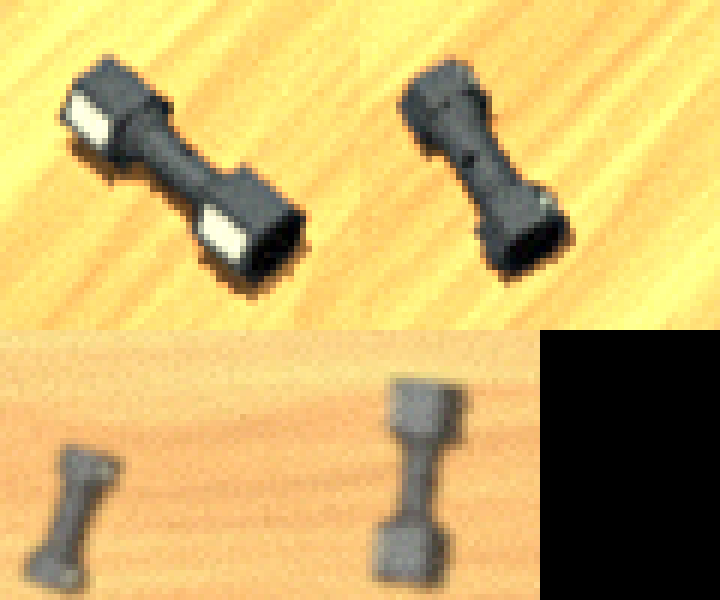

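Left crop: spanner A (about 120 x 41 mm, so L), with its white panels on the +y side at (90,115) and (222,235). Right crop: spanner B (about 83 x 32 mm, so S), with only light specks at its far edge near (545,200). I'll check the white pixels in both views.

```bash
python3 - <<'E'
from h import *
t=cam('top');s=cam('side')
def show(c,C,yaw,w,L,h):
    # sample profiles across each head at height of top flat
    a=np.array([np.cos(yaw),np.sin(yaw),0]);b=np.array([-a[1],a[0],0])
    for sg in(-1,1):
        ctr=np.array(C)+a*sg*(L/2-h/2)
        faces={}
        for k in(60,30,0,-30,-60):
            th=np.radians(k); n=np.array([0,0,1])*np.cos(th)+b*np.sin(th)
            rr=w/2 if k%60==0 else w/np.sqrt(3)
            uv=proj(c,ctr+n*rr)[0]; px=c['pixels'][int(round(uv[1]))-0,int(round(uv[0]))]
            faces[k]=px.tolist()
        print(sg,faces)
for nm,c in(('top',t),('side',s)):
    print(nm,'A');show(c,[.463,.181,.019],np.radians(-7),.038,.118,.032)
    print(nm,'B');show(c,[.443,.39,.015],np.radians(-17.5),.030,.084,.018)
print(t['pixels'][222:252,136:156].max(2)[::2])
E
```

```text
top A
-1 {60: [122, 105, 85], 30: [102, 100, 87], 0: [87, 88, 85], -30: [75, 76, 72], -60: [43, 42, 34]}
1 {60: [118, 108, 87], 30: [103, 96, 88], 0: [85, 89, 87], -30: [68, 68, 63], -60: [51, 50, 47]}
top B
-1 {60: [105, 85, 61], 30: [77, 72, 69], 0: [83, 83, 78], -30: [81, 82, 75], -60: [95, 94, 84]}
1 {60: [95, 82, 64], 30: [76, 75, 73], 0: [81, 82, 78], -30: [71, 72, 66], -60: [94, 90, 80]}
side A
-1 {60: [165, 163, 137], 30: [49, 53, 54], 0: [62, 67, 67], -30: [57, 61, 59], -60: [55, 62, 62]}
1 {60: [161, 164, 139], 30: [55, 59, 59], 0: [66, 70, 69], -30: [95, 84, 62], -60: [94, 81, 66]}
side B
-1 {60: [39, 43, 42], 30: [52, 57, 56], 0: [60, 65, 66], -30: [113, 126, 107], -60: [102, 106, 96]}
1 {60: [41, 46, 46], 30: [53, 54, 58], 0: [66, 71, 67], -30: [63, 65, 62], -60: [76, 82, 74]}
[[159 158 158 160 157 157 156 156 157 158 154 157 158 162 160 162 157 154
  157 156]
 [160 160 158 158 157 162 162 160 151 129 109 109 119 135 141 142 148 152
  157 156]
 [160 154 159 156 158 163 161 156 129  95  76  81  81  82  85  81  84 102
  116 133]
 [161 159 157 157 158 162 161 151 125  87  7
[... 276 characters left out ...]
 144 158
  158 159]
 [158 162 161 158 157 161 149 125  90  72  71  68  61  72 105 146 162 157
  158 159]
 [158 157 158 159 160 160 141 101  75  76  71  58  62  97 140 158 163 158
  159 160]
 [158 160 159 159 150 132 103  78  75  69  64  56  84 115 148 162 162 156
  154 158]
 [158 163 149 134  99  85  72  77  77  61  55  52  95 141 156 160 158 158
  155 162]
 [162 154 141 105  77  80  86  86  78  75  73  68  87 125 153 158 159 162
  161 157]
 [156 155 142 114  99  96  84  81  79  90  95  89  86 107 143 159 161 162
  156 158]
 [159 159 157 157 155 148 136 126 117 104  95  91 108 130 155 160 162 160
  155 161]
 [157 157 163 156 160 162 160 161 159 158 149 154 158 157 162 157 158 155
  157 156]]
```

```bash
cat > go.py <<'E'
# go.py x y z a [tilt]: tool-frame shift (mm) and turn (deg) from measured pose; a = world angle of tool x, tilt about tool x
import sys; from h import *
v=list(map(float,sys.argv[1:])); o=bot.get_obs(); q=o['tool_rot']; Rc=R.from_quat([q[1],q[2],q[3],q[0]])
Rt=R.from_euler('z',v[3],degrees=True)*R.from_euler('x',180,degrees=True)*R.from_euler('x',v[4] if len(v)>4 else 0,degrees=True)
dp=np.array(v[:3])-o['eef_pos']
print('pos',o['eef_pos'].round(4),'t',round(o['t'],1),'w',round(o['gripper_width']*85.4,1),'F',o['contact_force'].round(1),'q',o['q'].round(2))
print('shift cur',(Rc.inv().apply(dp)*1e3).round(1),'turn',(Rc.inv()*Rt).as_rotvec(degrees=True).round(1),'shift in new frame',(Rt.inv().apply(dp)*1e3).round(1))
E
python3 go.py .534 -.204 .195 87.2; python3 - <<'E'
from h import *
t=cam('top')
print('bottle',plane(t,[(593/1.5,322/1.5)],0).round(3),'tin',plane(t,[(200/1.5,282/1.5)],.065).round(3),'jar',plane(t,[(375/1.5,207/1.5)],.06).round(3))
E
```

```text
pos [ 0.275  -0.6162  0.1944] t 0.3 w 85.6 F [ 0.4 -0.7 -0.5] q [ 1.04  0.48  0.02  1.56 -0.01  1.11 -0.08]
shift cur [ 4.045e+02 -2.709e+02 -4.000e-01] turn [ -0.   -0.  -63.1] shift in new frame [424.4 238.5  -0.6]
bottle [[ 0.504 -0.51   0.   ]] tin [[0.611 0.426 0.065]] jar [[0.785 0.009 0.06 ]]
```

Call:
jog_arm(rows=[{"az":-7.9,"fingers":50},{"az":-7.9},{"az":-7.9},{"az":-7.9},{"az":-7.9},{"az":-7.9},{"az":-7.9},{"az":-7.8}])

```text
invalid input
```

Call:
jog_arm(rows=[{"x":40,"y":22.5},{"x":40,"y":22.5},{"x":40,"y":22.5},{"x":40,"y":22.5},{"x":40,"y":22.5},{"x":40,"y":22.5},{"x":40,"y":22.5},{"x":40,"y":22.5}])

```text
invalid input
```

```bash
python3 go.py .534 -.204 .1 87.2
```

```text
pos [ 0.2751 -0.6163  0.1946] t 0.3 w 85.4 F [-0.7  0.5  0.7] q [ 1.04  0.48  0.02  1.56 -0.01  1.11 -0.08]
shift cur [ 404.5 -270.9   94.7] turn [ -0.   -0.  -63.1] shift in new frame [424.4 238.5  94.6]
```

Call:
jog_arm(rows=[{"fingers":50,"x":0,"y":0,"z":0,"ax":0,"ay":0,"az":-7.9},{"fingers":50,"x":0,"y":0,"z":0,"ax":0,"ay":0,"az":-7.9},{"fingers":50,"x":0,"y":0,"z":0,"ax":0,"ay":0,"az":-7.9},{"fingers":50,"x":0,"y":0,"z":0,"ax":0,"ay":0,"az":-7.9},{"fingers":50,"x":0,"y":0,"z":0,"ax":0,"ay":0,"az":-7.9},{"fingers":50,"x":0,"y":0,"z":0,"ax":0,"ay":0,"az":-7.9},{"fingers":50,"x":0,"y":0,"z":0,"ax":0,"ay":0,"az":-7.9},{"fingers":50,"x":0,"y":0,"z":0,"ax":0,"ay":0,"az":-7.8}])

```text
t: 1.15
eef_pos: [0.275, -0.6164, 0.1948]
tool_rot: [-0.0, 0.723, 0.691, -0.0]
contact_force: [-0.4, 0.8, -1.3]
gripper_width: 0.586
grasp_force: 0.0
```

Call:
jog_arm(rows=[{"fingers":50,"x":45,"y":25},{"fingers":50,"x":43,"y":24},{"fingers":50,"x":43,"y":24},{"fingers":50,"x":43,"y":24},{"fingers":50,"x":43,"y":24},{"fingers":50,"x":43,"y":24},{"fingers":50,"x":43,"y":24},{"fingers":50,"x":43,"y":24}])

```text
invalid input
```

```bash
python3 go.py .534 -.204 .08 87.2
```

```text
pos [ 0.275  -0.6164  0.1948] t 1.1 w 50.1 F [-0.4  0.8 -1.3] q [ 1.21  0.49 -0.21  1.54  0.11  1.12  0.93]
shift cur [423.4 240.6 114.8] turn [-0.  -0.   0.3] shift in new frame [424.6 238.6 114.8]
```

Call:
jog_arm(rows=[{"fingers":50,"x":43,"y":24,"z":0,"ax":0,"ay":0,"az":0},{"fingers":50,"x":43,"y":24,"z":0,"ax":0,"ay":0,"az":0},{"fingers":50,"x":43,"y":24,"z":0,"ax":0,"ay":0,"az":0},{"fingers":50,"x":43,"y":24,"z":0,"ax":0,"ay":0,"az":0},{"fingers":50,"x":43,"y":24,"z":0,"ax":0,"ay":0,"az":0},{"fingers":50,"x":43,"y":24,"z":0,"ax":0,"ay":0,"az":0},{"fingers":50,"x":43,"y":24,"z":0,"ax":0,"ay":0,"az":0},{"fingers":50,"x":43,"y":24,"z":0,"ax":0,"ay":0,"az":0}])

```text
t: 1.95
eef_pos: [0.4848, -0.2807, 0.1951]
tool_rot: [0.0, 0.725, 0.689, -0.0]
contact_force: [0.8, -0.4, 1.2]
gripper_width: 0.587
grasp_force: 0.0
```

```bash
python3 go.py .534 -.204 .08 87.2
```

```text
pos [ 0.4848 -0.2807  0.1951] t 1.9 w 50.1 F [ 0.8 -0.4  1.2] q [ 0.72  0.31 -0.37  1.81  0.13  1.04  0.24]
shift cur [ 79.2  45.3 115.1] turn [ 0.   0.  -0.1] shift in new frame [ 79.   45.4 115.1]
```

Call:
jog_arm(rows=[{"fingers":50,"x":40,"y":22.7,"z":0,"ax":0,"ay":0,"az":0},{"fingers":50,"x":39,"y":22.7,"z":0,"ax":0,"ay":0,"az":0},{"fingers":50,"x":0,"y":0,"z":40,"ax":0,"ay":0,"az":0},{"fingers":50,"x":0,"y":0,"z":40,"ax":0,"ay":0,"az":0},{"fingers":50,"x":0,"y":0,"z":35,"ax":0,"ay":0,"az":0},{"fingers":50,"x":0,"y":0,"z":25,"ax":0,"ay":0,"az":0},{"fingers":50,"x":0,"y":0,"z":20,"ax":0,"ay":0,"az":0},{"fingers":50,"x":0,"y":0,"z":16,"ax":0,"ay":0,"az":0}])

```text
t: 2.75
eef_pos: [0.5328, -0.2057, 0.0174]
tool_rot: [-0.0, 0.724, 0.689, -0.0]
contact_force: [-0.6, -0.5, 0.1]
gripper_width: 0.587
grasp_force: 0.0
```

Call:
jog_arm(force=30, rows=[{"fingers":0,"x":0,"y":0,"z":0,"ax":0,"ay":0,"az":0},{"fingers":0,"x":0,"y":0,"z":0,"ax":0,"ay":0,"az":0},{"fingers":0,"x":0,"y":0,"z":0,"ax":0,"ay":0,"az":0},{"fingers":0,"x":0,"y":0,"z":0,"ax":0,"ay":0,"az":0},{"fingers":0,"x":0,"y":0,"z":0,"ax":0,"ay":0,"az":0},{"fingers":0,"x":0,"y":0,"z":0,"ax":0,"ay":0,"az":0},{"fingers":0,"x":0,"y":0,"z":0,"ax":0,"ay":0,"az":0},{"fingers":0,"x":0,"y":0,"z":0,"ax":0,"ay":0,"az":0}])

```text
t: 3.55
eef_pos: [0.5333, -0.2057, 0.0189]
tool_rot: [0.0, 0.724, 0.689, 0.0]
contact_force: [0.3, 0.3, -0.4]
gripper_width: -0.002
grasp_force: 0.0
```

```bash
python3 - <<'E'
from h import *
s=cam('side');t=cam('top')
a=cv2.resize(s['pixels'][135:215,230:330],(500,400),interpolation=3);b=cv2.resize(t['pixels'][150:230,265:365],(500,400),interpolation=3)
cv2.imwrite('pics/h1.png',np.vstack([a,b])[:, :, ::-1][:, :][:600] if 0 else cv2.resize(np.hstack([a,b])[:,:,::-1],(800,320)))
E
```

```text
(no output)
```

View pics/h1.png

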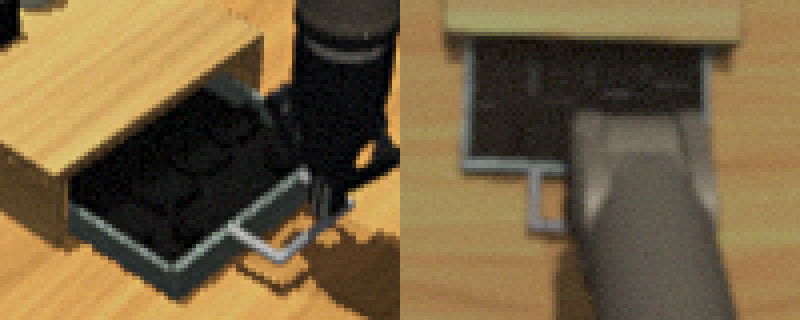

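The fingers appear to have closed behind the bar, inside the bow. The bar's ends show at side crop (285,258) and (350,205).

```bash
python3 - <<'E'
from h import *
s=cam('side');t=cam('top')
print(plane(s,[(301.3,199.5),(317.5,186.3)],.035).round(4), plane(t,[(298.2,206.5)],.035).round(4))
print('now tip proj',proj(s,[[.533,-.2057,.019],[.533,-.2057,.035]]).round(1),proj(t,[[.533,-.2057,.035]]).round(1))
# rim front corners side
m=cv2.cvtColor(t['pixels'],cv2.COLOR_RGB2GRAY)
print(m[185:220,300].tolist()); print(plane(t,[(300,y) for y in (190,193,195,204,206,208,210)],.036)[:,0].round(3))
E
```

```text
[[ 0.5367 -0.1583  0.035 ]
 [ 0.5326 -0.243   0.035 ]] [[ 0.5369 -0.1571  0.035 ]]
now tip proj [[310.4 195.8]
 [310.8 192.2]] [[311.9 207.3]]
[39, 33, 33, 34, 47, 85, 119, 114, 90, 87, 97, 112, 112, 121, 119, 121, 125, 126, 121, 116, 124, 118, 91, 78, 88, 120, 130, 135, 137, 130, 133, 135, 131, 135, 135]
[0.596 0.585 0.578 0.546 0.538 0.531 0.524]
```

```bash
python3 - <<'E'
from h import *
s=cam('side'); o=bot.get_obs(); print(o['gripper_width'],o['grasp_force'],o['contact_force'],o['eef_pos'])
save(s,'h2',(285,165,335,215),10)
E
```

```text
0.0020030429190554034 0.0 [-0.18825795 -0.74086602  0.14802514] [ 0.53323072 -0.20569255  0.01876989]
```

View pics/h2.png

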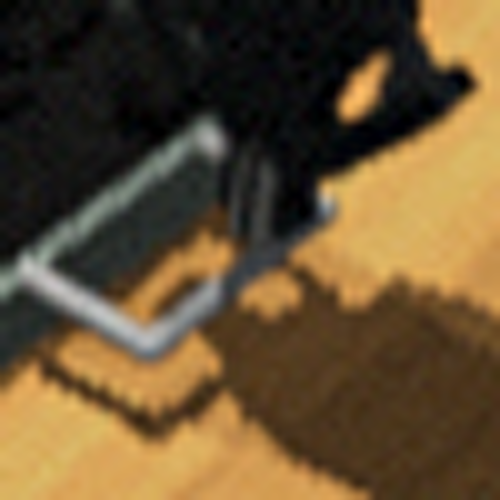

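The shut fingers end at about side (311.5,189), on the bar's line and not below it as they should. I'll compare that with projections of the TCP.

```bash
python3 - <<'E'
from h import *
s=cam('side');t=cam('top')
print('start tip',proj(s,[[.275,-.616,.194]])*1.5,proj(t,[[.275,-.616,.194]])*1.5)
for x in(.533,.545,.555,.565):print(x,proj(s,[[x,-.2057,.019],[x,-.2057,.04]]).round(1).tolist())
for z in(.019,.03,.04,.05):print(z,proj(s,[[.533,-.2057,z]]).round(1).tolist())
E
```

```text
start tip [[679.96465799 187.31846951]] [[674.86895398 420.49614157]]
0.533 [[310.4, 195.8], [311.0, 191.1]]
0.545 [[307.4, 194.2], [307.9, 189.4]]
0.555 [[304.8, 192.9], [305.3, 188.1]]
0.565 [[302.3, 191.5], [302.8, 186.7]]
0.019 [[310.4, 195.8]]
0.03 [[310.7, 193.3]]
0.04 [[311.0, 191.1]]
0.05 [[311.2, 188.7]]
```

Call:
jog_arm(rows=[{"fingers":0,"x":0,"y":0,"z":-20,"ax":0,"ay":0,"az":0},{"fingers":0,"x":0,"y":0,"z":-30,"ax":0,"ay":0,"az":0},{"fingers":0,"x":0,"y":0,"z":-30,"ax":0,"ay":0,"az":0},{"fingers":0,"x":0,"y":-40,"z":0,"ax":0,"ay":0,"az":0},{"fingers":0,"x":0,"y":-40,"z":0,"ax":0,"ay":0,"az":0},{"fingers":0,"x":0,"y":0,"z":0,"ax":0,"ay":0,"az":0},{"fingers":0,"x":0,"y":0,"z":0,"ax":0,"ay":0,"az":0},{"fingers":0,"x":0,"y":0,"z":0,"ax":0,"ay":0,"az":0}])

```text
t: 4.7
eef_pos: [0.4547, -0.2018, 0.0992]
tool_rot: [0.001, 0.724, 0.689, 0.001]
contact_force: [0.7, 0.7, 0.2]
gripper_width: 0.002
grasp_force: 0.0
```

```bash
python3 - <<'E'
from h import *
s=cam('side'); o=bot.get_obs(); print(o['eef_pos'],o['gripper_width'],proj(s,[o['eef_pos']]))
u=proj(s,[o['eef_pos']])[0].round().astype(int); p=s['pixels'].copy(); p[u[1],u[0]]=[255,0,0]; s['pixels']=p
print(u); save(s,'h3',(u[0]-50,u[1]-50,u[0]+30,u[1]+25),8)
E
```

```text
[ 0.45483937 -0.20168413  0.099068  ] -0.0005297150064889373 [[333.1279762  188.56582901]]
[333 189]
```

View pics/h3.png

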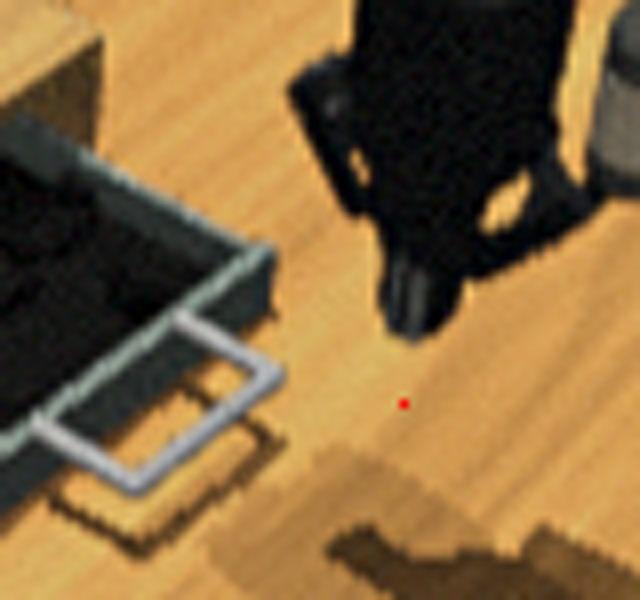

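The shut fingertips are visible at crop (410,335), well above the projected TCP (red, 405,403), so the real tips sit about 30 mm short of the reported TCP. I'll triangulate them across the two views.

```bash
python3 - <<'E'
from h import *
s=cam('side');t=cam('top');o=bot.get_obs();e=o['eef_pos']
uv=np.array([283+412/8,139+337/8]);
for dz in(0,.01,.02,.025,.03,.035,.04):print(dz,(proj(s,[e+[0,0,dz]])[0]).round(1), proj(t,[e+[0,0,dz]])[0].round(1))
print('obs side',uv)
for z in(.1,.12,.13,.14):print(z,plane(s,[uv],z)[0].round(4)-e.round(4))
u=proj(t,[e])[0].round().astype(int);p=t['pixels'].copy();p[u[1],u[0]]=[255,0,0];t['pixels']=p;print(u)
save(t,'h4',(u[0]-40,u[1]-40,u[0]+40,u[1]+35),8)
E
```

```text
0 [333.2 188.7] [313.4 228.2]
0.01 [333.6 186.2] [313.7 228. ]
0.02 [334.  183.8] [314.  227.8]
0.025 [334.2 182.5] [314.1 227.7]
0.03 [334.3 181.3] [314.3 227.6]
0.035 [334.5 180. ] [314.4 227.5]
0.04 [334.7 178.7] [314.6 227.4]
obs side [334.5   181.125]
0.1 [ 0.0152 -0.0309  0.0012]
0.12 [ 0.0047 -0.01    0.0212]
0.13 [-0.0006  0.0005  0.0312]
0.14 [-0.0059  0.0109  0.0412]
[313 228]
```

View pics/h4.png

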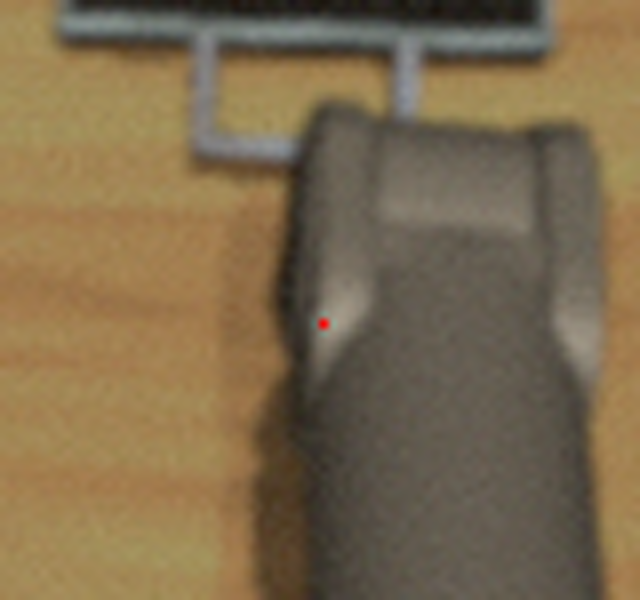

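Call:
jog_arm(rows=[{"fingers":50,"x":0,"y":40,"z":0,"ax":0,"ay":0,"az":0},{"fingers":50,"x":0,"y":40,"z":0,"ax":0,"ay":0,"az":0},{"fingers":50,"x":0,"y":0,"z":20,"ax":0,"ay":0,"az":0},{"fingers":50,"x":0,"y":0,"z":20,"ax":0,"ay":0,"az":0},{"fingers":50,"x":0,"y":0,"z":20,"ax":0,"ay":0,"az":0},{"fingers":50,"x":0,"y":0,"z":20,"ax":0,"ay":0,"az":0},{"fingers":50,"x":0,"y":0,"z":15,"ax":0,"ay":0,"az":0},{"fingers":50,"x":0,"y":0,"z":12,"ax":0,"ay":0,"az":0}])

```text
t: 5.65
eef_pos: [0.5334, -0.2055, -0.0095]
tool_rot: [-0.0, 0.724, 0.689, -0.0]
contact_force: [0.2, -1.0, -0.1]
gripper_width: 0.58
grasp_force: 0.0
```

Call:
jog_arm(force=30, rows=[{"fingers":0,"x":0,"y":0,"z":0,"ax":0,"ay":0,"az":0},{"fingers":0,"x":0,"y":0,"z":0,"ax":0,"ay":0,"az":0},{"fingers":0,"x":0,"y":0,"z":0,"ax":0,"ay":0,"az":0},{"fingers":0,"x":0,"y":0,"z":0,"ax":0,"ay":0,"az":0},{"fingers":0,"x":0,"y":0,"z":0,"ax":0,"ay":0,"az":0},{"fingers":0,"x":0,"y":0,"z":0,"ax":0,"ay":0,"az":0},{"fingers":0,"x":0,"y":0,"z":0,"ax":0,"ay":0,"az":0},{"fingers":0,"x":0,"y":0,"z":0,"ax":0,"ay":0,"az":0}])

```text
t: 6.45
eef_pos: [0.5345, -0.2058, -0.0072]
tool_rot: [0.001, 0.724, 0.689, 0.001]
contact_force: [1.8, 0.7, 5.5]
gripper_width: 0.1
grasp_force: 30.0
```

Call:
jog_arm(rows=[{"fingers":0,"x":0,"y":-8,"z":0,"ax":0,"ay":0,"az":0},{"fingers":0,"x":0,"y":-15,"z":0,"ax":0,"ay":0,"az":0},{"fingers":0,"x":0,"y":-15,"z":0,"ax":0,"ay":0,"az":0},{"fingers":0,"x":0,"y":-15,"z":0,"ax":0,"ay":0,"az":0},{"fingers":0,"x":0,"y":-15,"z":0,"ax":0,"ay":0,"az":0},{"fingers":0,"x":0,"y":-15,"z":0,"ax":0,"ay":0,"az":0},{"fingers":0,"x":0,"y":-12,"z":0,"ax":0,"ay":0,"az":0},{"fingers":0,"x":0,"y":-5,"z":0,"ax":0,"ay":0,"az":0}])

```text
t: 7.25
eef_pos: [0.4363, -0.2, -0.0071]
tool_rot: [0.003, 0.724, 0.69, 0.003]
contact_force: [16.1, 2.2, -11.6]
gripper_width: 0.1
grasp_force: 29.2
```

Call:
jog_arm(rows=[{"fingers":50,"x":0,"y":0,"z":0,"ax":0,"ay":0,"az":0},{"fingers":50,"x":0,"y":0,"z":0,"ax":0,"ay":0,"az":0},{"fingers":50,"x":0,"y":0,"z":0,"ax":0,"ay":0,"az":0},{"fingers":50,"x":0,"y":0,"z":-20,"ax":0,"ay":0,"az":0},{"fingers":50,"x":0,"y":0,"z":-40,"ax":0,"ay":0,"az":0},{"fingers":50,"x":0,"y":0,"z":-45,"ax":0,"ay":0,"az":0},{"fingers":50,"x":0,"y":0,"z":-45,"ax":0,"ay":0,"az":0},{"fingers":50,"x":0,"y":0,"z":-45,"ax":0,"ay":0,"az":0}])

```text
t: 8.05
eef_pos: [0.4322, -0.2006, 0.1881]
tool_rot: [-0.001, 0.725, 0.689, -0.0]
contact_force: [1.5, -0.4, 1.0]
gripper_width: 0.584
grasp_force: 0.0
```

```bash
python3 go.py .463 .181 .2 -7 -20
```

```text
pos [ 0.4322 -0.2006  0.1881] t 8.1 w 49.9 F [ 1.5 -0.4  1. ] q [ 0.71  0.19 -0.45  2.    0.1   0.98  0.16]
shift cur [382.6  11.8 -11.7] turn [-15.4 -16.4  93.1] shift in new frame [ -15.9 -355.4 -141.9]
```

Call:
jog_arm(rows=[{"fingers":34,"x":10,"y":0,"z":0,"ax":0,"ay":0,"az":-8.5},{"fingers":34,"x":10,"y":0,"z":0,"ax":0,"ay":0,"az":-8.5},{"fingers":34,"x":10,"y":0,"z":0,"ax":0,"ay":0,"az":-8.5},{"fingers":34,"x":10,"y":0,"z":0,"ax":0,"ay":0,"az":-8.5},{"fingers":34,"x":0,"y":0,"z":0,"ax":0,"ay":0,"az":-8.5},{"fingers":34,"x":0,"y":0,"z":0,"ax":0,"ay":0,"az":-8.5},{"fingers":34,"x":0,"y":0,"z":0,"ax":0,"ay":0,"az":-8.5},{"fingers":34,"x":0,"y":0,"z":0,"ax":0,"ay":0,"az":-8.5}])

```text
t: 8.85
eef_pos: [0.4256, -0.1619, 0.1863]
tool_rot: [-0.001, 0.212, 0.977, -0.0]
contact_force: [0.3, 0.6, 0.2]
gripper_width: 0.396
grasp_force: 0.0
```

```bash
python3 go.py .463 .181 .15 173 0; python3 go.py .463 .181 .15 173 20
```

```text
pos [ 0.4256 -0.1619  0.1863] t 8.8 w 33.8 F [0.3 0.6 0.2] q [ 0.8   0.18 -0.63  2.03  0.12  0.97  1.25]
shift cur [108.2 327.6  36.3] turn [ -0.   -0.1 -17.5] shift in new frame [  4.7 344.9  36.3]
pos [ 0.4256 -0.1619  0.1863] t 8.8 w 33.8 F [0.3 0.6 0.2] q [ 0.8   0.18 -0.63  2.03  0.12  0.97  1.25]
shift cur [108.2 327.6  36.3] turn [ 19.8  -3.2 -17.3] shift in new frame [  4.7 336.5 -83.9]
```

Call:
jog_arm(rows=[{"fingers":34,"x":0,"y":0,"z":0,"ax":0,"ay":0,"az":-8.5},{"fingers":34,"x":0,"y":0,"z":0,"ax":0,"ay":0,"az":-8.5},{"fingers":34,"x":0,"y":48,"z":0,"ax":0,"ay":0,"az":-0.5},{"fingers":34,"x":0,"y":48,"z":0,"ax":0,"ay":0,"az":0},{"fingers":34,"x":0,"y":48,"z":0,"ax":0,"ay":0,"az":0},{"fingers":34,"x":0,"y":48,"z":0,"ax":0,"ay":0,"az":0},{"fingers":34,"x":0,"y":48,"z":0,"ax":0,"ay":0,"az":0},{"fingers":34,"x":0,"y":48,"z":0,"ax":0,"ay":0,"az":0}])

```text
t: 9.65
eef_pos: [0.4632, 0.1247, 0.1864]
tool_rot: [-0.0, 0.065, 0.998, -0.001]
contact_force: [0.5, -1.0, -0.3]
gripper_width: 0.397
grasp_force: 0.0
```

Call:
jog_arm(rows=[{"fingers":34,"x":0,"y":0,"z":0,"ax":7,"ay":0,"az":0},{"fingers":34,"x":0,"y":0,"z":0,"ax":7,"ay":0,"az":0},{"fingers":34,"x":0,"y":0,"z":0,"ax":6,"ay":0,"az":0},{"fingers":34,"x":0,"y":0,"z":0,"ax":0,"ay":0,"az":0},{"fingers":34,"x":0,"y":0,"z":0,"ax":0,"ay":0,"az":0},{"fingers":34,"x":0,"y":0,"z":0,"ax":0,"ay":0,"az":0},{"fingers":34,"x":0,"y":0,"z":0,"ax":0,"ay":0,"az":0},{"fingers":34,"x":0,"y":0,"z":0,"ax":0,"ay":0,"az":0}])

```text
t: 10.45
eef_pos: [0.464, 0.1222, 0.1871]
tool_rot: [-0.011, 0.064, 0.983, -0.173]
contact_force: [0.2, -0.5, 0.8]
gripper_width: 0.4
grasp_force: 0.0
```

```bash
cat >> go.py <<'E'
z=Rc.as_matrix()[:,2]; print('tool z',z.round(3),'tip(shut)',(o['eef_pos']-.03*z).round(4))
E
python3 go.py .463 .181 .15 173 20; python3 - <<'E'
from h import *
s=cam('side');o=bot.get_obs();e=o['eef_pos']
u=proj(s,[e])[0].round().astype(int);p=s['pixels'].copy()
for P,c in((e,(255,0,0)),(e+[0,0,.03],(0,255,0))):
    k=proj(s,[P])[0].round().astype(int);p[k[1],k[0]]=c
q=o['tool_rot'];z=R.from_quat([q[1],q[2],q[3],q[0]]).as_matrix()[:,2]
k=proj(s,[e-.03*z])[0].round().astype(int);p[k[1],k[0]]=(0,0,255)
s['pixels']=p;save(s,'h5',(u[0]-45,u[1]-50,u[0]+45,u[1]+30),7)
m=[q for q in blobs(s,(215,255,285,312),90,150)];
# tray in top view
t=cam('top');g=cv2.cvtColor(t['pixels'],cv2.COLOR_RGB2GRAY)
for col in (290,310,330):print('col',col,g[175:235,col].tolist())
for row in (180,200,):print('row',row,g[row,270:350].tolist())
cv2.imwrite('pics/t5raw.png',t['pixels'][:,:,::-1])
E
```

```text
pos [0.464  0.1222 0.1871] t 10.4 w 34.2 F [ 0.2 -0.5  0.8] q [ 0.03  0.39 -0.77  1.87  0.51  1.31  0.49]
shift cur [ 8.7 67.3 15. ] turn [ 0.  -0.1 -0.5] shift in new frame [ 8.2 67.4 15. ]
tool z [-0.044 -0.339 -0.94 ] tip(shut) [0.4654 0.1324 0.2153]
col 290 [32, 37, 31, 34, 32, 32, 31, 27, 33, 27, 41, 39, 35, 33, 37, 36, 26, 32, 40, 37, 32, 36, 37, 39, 30, 43, 34, 40, 30, 29, 43, 27, 41, 36, 34, 32, 44, 39, 34, 33, 36, 34, 39, 94, 133, 130, 93, 76, 104, 127, 127, 127, 130, 133, 138, 132, 137, 136, 137, 137]
col 310 [32, 31, 30, 33, 34, 26, 32, 35, 29, 34, 32, 38, 33, 32, 36, 31, 37, 41, 39, 31, 35, 34, 44, 40, 41, 29, 23, 30, 33, 32, 36, 39, 35, 31, 40, 33, 39, 32, 34, 33, 27, 32, 33, 38, 90, 132, 129, 96, 94, 124, 137, 140, 136, 133, 124, 125, 136, 135, 136, 135]
col 330 [25, 33, 38, 34, 36, 34, 36, 30, 28, 29, 40, 35, 26, 33, 35, 20, 37, 29, 30, 34, 35, 33, 31, 41, 55, 42, 33, 26, 33, 33, 36, 22, 28, 26, 34, 28, 30, 34, 38, 29, 27, 37, 35, 27, 52, 90, 124, 106, 82, 97, 127, 132, 133, 131, 132, 135, 137, 135, 132, 132]
row 180 [139, 141, 133, 140, 140, 141, 141, 139, 138, 140, 144, 126, 94, 53, 29, 33, 39, 33, 28, 40, 32, 31, 34, 38, 36, 38, 35, 34, 37, 19, 42, 33, 31, 34, 37, 30, 35, 37, 31, 33, 26, 34, 30, 37, 28, 32, 35, 31, 37, 33, 34, 33, 28, 35, 32, 25, 32, 27, 29, 26, 34, 31, 27, 36, 30, 35, 28, 36, 35, 38, 79, 113, 130, 134, 141, 146, 144, 142, 147, 143]
row 200 [147, 143, 149, 149, 147, 145, 149, 150, 145, 134, 125, 104, 75, 42, 34, 39, 39, 39, 34, 35, 43, 35, 31, 35, 30, 39, 50, 53, 48, 38, 33, 34, 38, 37, 33, 34, 34, 31, 33, 34, 29, 33, 26, 38, 36, 42, 48, 52, 49, 39, 46, 40, 37, 40, 33, 29, 33, 33, 30, 38, 42, 41, 38, 34, 34, 33, 36, 29, 32, 60, 105, 131, 145, 143, 148, 149, 150, 151, 145, 148]
```

View pics/h5.png

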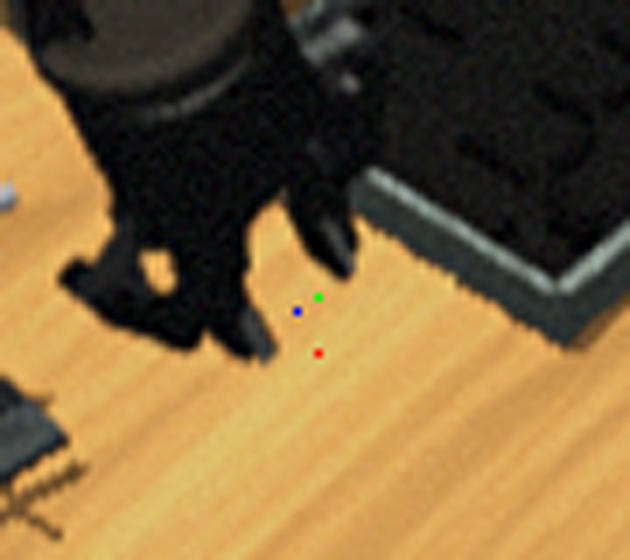

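Open fingertips at crop (270,358) and (345,275), midway near the blue mark. So the 30 mm offset lies along the tool axis. A quick check that A is still in place, then descend.

```bash
python3 - <<'E'
from h import *
s=cam('side')
for b in((215,250,285,315),(175,310,230,375)):
    for q in blobs(s,b,90,100):
        r=cv2.minAreaRect(q.astype(np.float32)); print(cv2.contourArea(q),plane(s,[r[0]],.018).round(3))
E
python3 go.py .4613 .1681 -.0167 173 20
```

```text
415.5 [[0.464 0.18  0.018]]
318.0 [[0.442 0.391 0.018]]
pos [0.464  0.1231 0.187 ] t 10.6 w 34.1 F [-0.6  0.4 -0. ] q [ 0.03  0.39 -0.77  1.87  0.51  1.31  0.49]
shift cur [  8.6 111.3 176.3] turn [ 0.  -0.1 -0.4] shift in new frame [  8.1 111.4 176.3]
tool z [-0.044 -0.339 -0.94 ] tip(shut) [0.4653 0.1332 0.2152]
```

Call:
jog_arm(rows=[{"fingers":34,"x":4,"y":40,"z":0,"ax":0,"ay":0,"az":0},{"fingers":34,"x":4,"y":40,"z":0,"ax":0,"ay":0,"az":0},{"fingers":34,"x":0,"y":31,"z":0,"ax":0,"ay":0,"az":0},{"fingers":34,"x":0,"y":0,"z":45,"ax":0,"ay":0,"az":0},{"fingers":34,"x":0,"y":0,"z":45,"ax":0,"ay":0,"az":0},{"fingers":34,"x":0,"y":0,"z":40,"ax":0,"ay":0,"az":0},{"fingers":34,"x":0,"y":0,"z":25,"ax":0,"ay":0,"az":0},{"fingers":34,"x":0,"y":0,"z":12,"ax":0,"ay":0,"az":0}])

```text
t: 11.4
eef_pos: [0.4608, 0.1695, -0.0101]
tool_rot: [-0.013, 0.063, 0.983, -0.174]
contact_force: [-0.1, -0.4, 1.0]
gripper_width: 0.397
grasp_force: 0.0
```

Call:
jog_arm(force=60, rows=[{"fingers":34,"x":0,"y":0,"z":6,"ax":0,"ay":0,"az":0},{"fingers":34,"x":0,"y":0,"z":3,"ax":0,"ay":0,"az":0},{"fingers":0,"x":0,"y":0,"z":0,"ax":0,"ay":0,"az":0},{"fingers":0,"x":0,"y":0,"z":0,"ax":0,"ay":0,"az":0},{"fingers":0,"x":0,"y":0,"z":0,"ax":0,"ay":0,"az":0},{"fingers":0,"x":0,"y":0,"z":0,"ax":0,"ay":0,"az":0},{"fingers":0,"x":0,"y":0,"z":0,"ax":0,"ay":0,"az":0},{"fingers":0,"x":0,"y":0,"z":0,"ax":0,"ay":0,"az":0}])

```text
t: 12.2
eef_pos: [0.4621, 0.1679, -0.0148]
tool_rot: [-0.01, 0.063, 0.983, -0.174]
contact_force: [-1.6, -1.8, 6.4]
gripper_width: 0.193
grasp_force: 58.5
```

```bash
python3 go.py .463 .167 .06 173 -20
```

```text
pos [ 0.4621  0.1679 -0.0148] t 12.2 w 16.5 F [-1.6 -1.8  6.4] q [-0.16  0.71 -0.66  1.95  0.75  1.05  0.16]
shift cur [ -1.1 -26.4 -70. ] turn [-40.1   0.1  -0.4] shift in new frame [ -1.   24.9 -70.5]
tool z [-0.042 -0.341 -0.939] tip(shut) [0.4634 0.1781 0.0134]
```

Call:
jog_arm(rows=[{"fingers":0,"x":0,"y":0,"z":-20,"ax":0,"ay":0,"az":0},{"fingers":0,"x":0,"y":0,"z":-30,"ax":0,"ay":0,"az":0},{"fingers":0,"x":0,"y":0,"z":0,"ax":-8,"ay":0,"az":0},{"fingers":0,"x":0,"y":0,"z":0,"ax":-8,"ay":0,"az":0},{"fingers":0,"x":0,"y":0,"z":0,"ax":-8,"ay":0,"az":0},{"fingers":0,"x":0,"y":0,"z":0,"ax":-8,"ay":0,"az":0},{"fingers":0,"x":0,"y":0,"z":0,"ax":-8,"ay":0,"az":0},{"fingers":0,"x":0,"y":0,"z":0,"ax":-2,"ay":0,"az":0}])

```text
t: 13.0
eef_pos: [0.4641, 0.1798, 0.0296]
tool_rot: [0.013, 0.067, 0.979, 0.191]
contact_force: [0.3, 0.2, -3.9]
gripper_width: 0.196
grasp_force: 59.7
```

```bash
python3 go.py .4635 .1823 -.0113 173 -22
```

```text
pos [0.4641 0.1798 0.0296] t 13.0 w 16.7 F [ 0.3  0.2 -3.9] q [ 0.59  0.65 -1.03  2.18  0.46  0.46  0.75]
shift cur [  0.9 -13.1  38.8] turn [ 0.   0.3 -0.8] shift in new frame [  0.9 -13.1  38.8]
tool z [ 0.05   0.372 -0.927] tip(shut) [0.4626 0.1687 0.0574]
```

Call:
jog_arm(rows=[{"fingers":0,"x":0,"y":-4,"z":12,"ax":0,"ay":0,"az":0},{"fingers":0,"x":0,"y":-4,"z":12,"ax":0,"ay":0,"az":0},{"fingers":0,"x":0,"y":-3,"z":8,"ax":0,"ay":0,"az":0},{"fingers":0,"x":0,"y":-1,"z":4,"ax":0,"ay":0,"az":0},{"fingers":0,"x":0,"y":-1,"z":2,"ax":0,"ay":0,"az":0},{"fingers":0,"x":0,"y":0,"z":0,"ax":0,"ay":0,"az":0},{"fingers":0,"x":0,"y":0,"z":0,"ax":0,"ay":0,"az":0},{"fingers":0,"x":0,"y":0,"z":0,"ax":0,"ay":0,"az":0}])

```text
t: 13.8
eef_pos: [0.4643, 0.1877, -0.0093]
tool_rot: [0.013, 0.063, 0.98, 0.19]
contact_force: [-0.5, 0.8, -3.2]
gripper_width: 0.194
grasp_force: 59.8
```

Call:
jog_arm(rows=[{"fingers":0,"x":0,"y":-0.5,"z":1.5,"ax":0,"ay":0,"az":0},{"fingers":0,"x":0,"y":-0.5,"z":1,"ax":0,"ay":0,"az":0},{"fingers":0,"x":0,"y":0,"z":0,"ax":0,"ay":0,"az":0},{"fingers":36,"x":0,"y":0,"z":0,"ax":0,"ay":0,"az":0},{"fingers":36,"x":0,"y":0,"z":0,"ax":0,"ay":0,"az":0},{"fingers":36,"x":0,"y":0,"z":0,"ax":0,"ay":0,"az":0},{"fingers":36,"x":0,"y":0,"z":0,"ax":0,"ay":0,"az":0},{"fingers":36,"x":0,"y":0,"z":0,"ax":0,"ay":0,"az":0}])

```text
t: 14.6
eef_pos: [0.4641, 0.1876, -0.0123]
tool_rot: [0.012, 0.063, 0.98, 0.19]
contact_force: [-0.0, 0.4, 0.5]
gripper_width: 0.421
grasp_force: 0.0
```

Call:
jog_arm(rows=[{"fingers":40,"x":0,"y":0,"z":0,"ax":0,"ay":0,"az":0},{"fingers":40,"x":0,"y":0,"z":-10,"ax":0,"ay":0,"az":0},{"fingers":40,"x":0,"y":0,"z":-20,"ax":0,"ay":0,"az":0},{"fingers":40,"x":0,"y":0,"z":-30,"ax":0,"ay":0,"az":0},{"fingers":40,"x":0,"y":0,"z":-40,"ax":0,"ay":0,"az":0},{"fingers":40,"x":0,"y":0,"z":-10,"ax":8,"ay":0,"az":0},{"fingers":40,"x":0,"y":0,"z":0,"ax":8,"ay":0,"az":0},{"fingers":40,"x":0,"y":0,"z":0,"ax":6,"ay":0,"az":0}])

```text
t: 15.4
eef_pos: [0.4607, 0.1456, 0.0915]
tool_rot: [0.002, 0.066, 0.998, 0.0]
contact_force: [-0.5, 0.2, -0.2]
gripper_width: 0.47
grasp_force: 0.0
```

```bash
cat >> h.py <<'E'
def meas(c,b,amin=100):
    for q in blobs(c,b,90,amin):
        r=cv2.minAreaRect(q.astype(np.float32)); (vx,vy,x0,y0)=cv2.fitLine(q.astype(np.float32),cv2.DIST_L2,0,.01,.01).ravel()
        Q=plane(c,[(x0,y0),(x0+10*vx,y0+10*vy)],0.018); d=Q[1]-Q[0]
        print('blob',cv2.contourArea(q),'ctr',plane(c,[r[0]],.018)[0].round(4),'yaw',np.degrees(np.arctan2(d[1],d[0])).round(1))
def white(c,b):
    x0,y0,x1,y1=b;p=c['pixels'][y0:y1,x0:x1].astype(int)
    m=((p.min(2)>105)&(p.max(2)-p.min(2)<50)).astype(np.uint8)
    n,_,st,ce=cv2.connectedComponentsWithStats(m)
    for i in range(1,n):
        if st[i,4]>3: print('white',st[i,4],(ce[i]+[x0,y0]).round(1))
E
python3 - <<'E'
from h import *
s=cam('side');t=cam('top')
for c,b in((s,(215,250,285,315)),(t,(185,200,225,258))): meas(c,b);white(c,b)
save(s,'a6',(205,225,285,315),6)
E
python3 go.py .463 .181 .1 173 0
```

```text
blob 429.5 ctr [0.4618 0.1688 0.018 ] yaw 174.3
white 44 [241.8 266.3]
white 40 [264.3 285.9]
blob 1615.5 ctr [0.4663 0.1786 0.018 ] yaw -146.1
white 53 [188.5 215.8]
white 41 [205.8 213.8]
white 43 [188.3 237.7]
pos [0.4592 0.1522 0.0913] t 15.5 w 39.9 F [-0.8  0.6 -0.1] q [ 0.35  0.47 -0.97  2.06  0.51  0.87  0.54]
shift cur [-0.4 29.1 -8.5] turn [0.3 0.2 0.1] shift in new frame [-0.3 29.1 -8.7]
tool z [ 0.004  0.005 -1.   ] tip(shut) [0.459  0.152  0.1213]
```

View pics/a6.png

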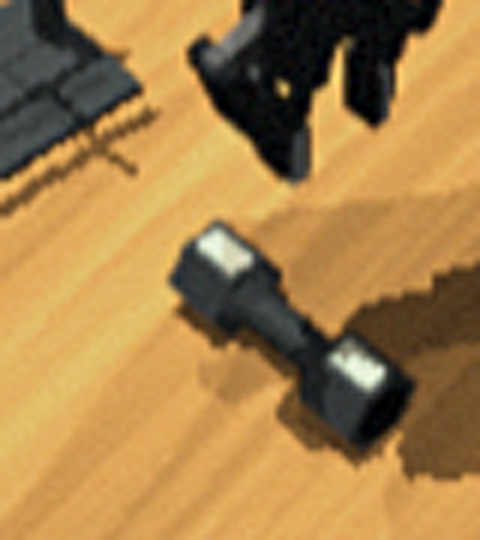

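The white panels now face up, at crop (225,250) and (357,362). Next I'll get A's centre from the panels and the tray geometry from the saved top picture.

```bash
python3 - <<'E'
from h import *
s=cam('side');P=plane(s,[(241.8,266.3),(264.3,285.9)],.038);d=P[0]-P[1];print(P.round(4),'ctr',P.mean(0).round(4),'yaw',np.degrees(np.arctan2(d[1],d[0])).round(2),'len',np.linalg.norm(d).round(4),'expect',.118-.032)
t=cam('top');t['pixels']=cv2.imread('pics/t5raw.png')[:,:,::-1];g=cv2.cvtColor(t['pixels'],cv2.COLOR_RGB2GRAY).astype(float)
# front rim: brightest rows columns 285..335 ; side rims
cols=np.arange(284,338,3);fr=[]
for c in cols:
    col=g[205:228,c]; i=np.argmax(np.diff(col))  # dark->bright
    fr.append((c,205+i+.5))
F=plane(t,fr,.037);k=np.polyfit(F[:,1],F[:,0],1);print('rim inner edge x at y=-.2:',np.polyval(k,-.2),'yaw',-np.degrees(np.arctan(k[0])),'res',np.abs(np.polyval(k,F[:,1])-F[:,0]).max())
L=[];Rr=[]
for r in range(172,212,4):
    row=g[r];
    l=[c for c in range(272,292) if row[c]>=70>row[c+1]]; rr=[c for c in range(330,352) if row[c]<70<=row[c+1]]
    if l:L.append((l[-1]+.5,r))
    if rr:Rr.append((rr[0]+.5,r))
for nm,E in(('L',L),('R',Rr)):
    E=plane(t,E,.031);k=np.polyfit(E[:,0],E[:,1],1);print(nm,'y at x=.6',np.polyval(k,.6),'yaw',np.degrees(np.arctan(k[0])))
# handle bar pixels
E
```

```text
[[0.5051 0.1642 0.038 ]
 [0.4175 0.1754 0.038 ]] ctr [0.4613 0.1698 0.038 ] yaw -7.24 len 0.0884 expect 0.086
rim inner edge x at y=-.2: 0.4922269503323653 yaw -3.339004104506937 res 0.0029455865672576853
L y at x=.6 -0.10292337080442782 yaw -4.324921959040844
R y at x=.6 -0.3069408292365391 yaw -3.4038790710250284
```

```bash
python3 - <<'E'
from h import *
t=cam('top');t['pixels']=cv2.imread('pics/t5raw.png')[:,:,::-1].copy()
im=np.clip((t['pixels'].astype(float)-15)*3,0,255)[145:235,268:362].astype(np.uint8)
im=cv2.GaussianBlur(im,(0,0),.6)
im=cv2.resize(im,None,fx=6,fy=6,interpolation=3)
y=np.array([.056,.998]);x=np.array([.998,-.056]);C=np.array([.619,-.2065])
for o in(78,26,-26,-78):
    for L in(-60,0,60):
        p=C+y*o/1e3+x*L/1e3;u=(proj(t,[[*p,.012]])[0]-[268,145]+.5)*6
        cv2.circle(im,(int(u[0]),int(u[1])),3,(255,0,0),-1)
s=cam('side');im2=np.clip((s['pixels'].astype(float)-10)*3,0,255)[110:215,250:350].astype(np.uint8);im2=cv2.resize(im2,None,fx=5,fy=5.14,interpolation=3)
h=min(im.shape[0],im2.shape[0]);o=np.hstack([im[:h],im2[:h]]);o=cv2.resize(o,(800,int(h*800/o.shape[1])));cv2.imwrite('pics/tr.png',o[:,:,::-1])
E
```

```text
(no output)
```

View pics/tr.png

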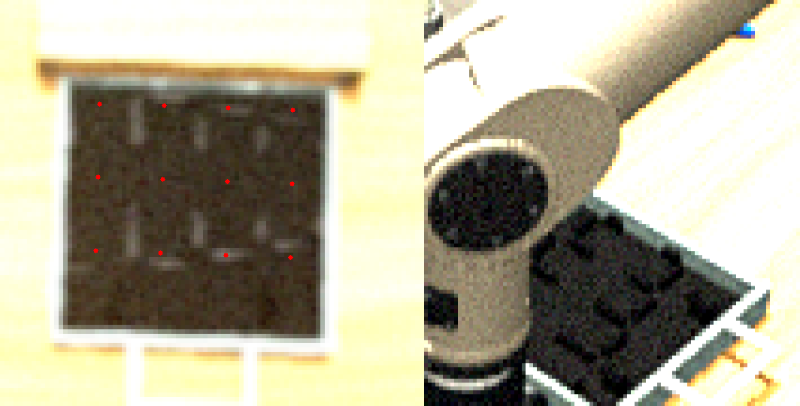

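Tray floor crop: the strips between lanes are at x = 135, 199 and 261, and the front stops are at y = 263 (L), 255 (M) and 245 (S). My predicted lane centres (red) fit to about 3 mm, so I'll shift them 2 mm toward -y.

```bash
python3 go.py .4613 .1698 -.024 172.8 0
```

```text
pos [0.4581 0.1456 0.0888] t 15.7 w 40.3 F [-0.7 -0.8  0.4] q [ 0.36  0.47 -0.97  2.06  0.51  0.87  0.54]
shift cur [ -0.3  24.  112.9] turn [ 0.2 -0.1 -0.2] shift in new frame [-1.000e-01  2.450e+01  1.128e+02]
tool z [-0.001  0.004 -1.   ] tip(shut) [0.4581 0.1454 0.1188]
```

Call:
jog_arm(rows=[{"fingers":50,"x":0,"y":12,"z":0,"ax":0,"ay":0,"az":0},{"fingers":50,"x":0,"y":12,"z":0,"ax":0,"ay":0,"az":0},{"fingers":50,"x":0,"y":0,"z":30,"ax":0,"ay":0,"az":0},{"fingers":50,"x":0,"y":0,"z":30,"ax":0,"ay":0,"az":0},{"fingers":50,"x":0,"y":0,"z":25,"ax":0,"ay":0,"az":0},{"fingers":50,"x":0,"y":0,"z":15,"ax":0,"ay":0,"az":0},{"fingers":50,"x":0,"y":0,"z":12,"ax":0,"ay":0,"az":0},{"fingers":50,"x":0,"y":0,"z":0,"ax":0,"ay":0,"az":0}])

```text
t: 16.5
eef_pos: [0.4609, 0.1712, -0.0237]
tool_rot: [-0.001, 0.064, 0.998, 0.002]
contact_force: [-0.1, -0.4, 0.6]
gripper_width: 0.587
grasp_force: 0.0
```

Call:
jog_arm(force=80, rows=[{"fingers":0,"x":0,"y":0,"z":0,"ax":0,"ay":0,"az":0},{"fingers":0,"x":0,"y":0,"z":0,"ax":0,"ay":0,"az":0},{"fingers":0,"x":0,"y":0,"z":0,"ax":0,"ay":0,"az":0},{"fingers":0,"x":0,"y":0,"z":0,"ax":0,"ay":0,"az":0},{"fingers":0,"x":0,"y":0,"z":0,"ax":0,"ay":0,"az":0},{"fingers":0,"x":0,"y":0,"z":0,"ax":0,"ay":0,"az":0},{"fingers":0,"x":0,"y":0,"z":0,"ax":0,"ay":0,"az":0},{"fingers":0,"x":0,"y":0,"z":0,"ax":0,"ay":0,"az":0}])

```text
t: 17.3
eef_pos: [0.4624, 0.171, -0.0213]
tool_rot: [0.001, 0.064, 0.998, 0.002]
contact_force: [-1.3, -1.2, 5.1]
gripper_width: 0.195
grasp_force: 78.2
```

```bash
python3 go.py .6205 -.1825 .1 176.8 0
```

```text
pos [ 0.4624  0.171  -0.0213] t 17.3 w 16.7 F [-1.3 -1.2  5.1] q [ 0.15  0.65 -0.79  2.1   0.74  0.69  0.31]
shift cur [-202.2 -329.8 -122.4] turn [ 0.2  0.1 -4.2] shift in new frame [-177.6 -344.1 -121.3]
tool z [ 0.002  0.004 -1.   ] tip(shut) [0.4623 0.1709 0.0087]
```

Call:
jog_arm(rows=[{"fingers":0,"x":0,"y":0,"z":-30,"ax":0,"ay":0,"az":0},{"fingers":0,"x":0,"y":0,"z":-45,"ax":0,"ay":0,"az":0},{"fingers":0,"x":0,"y":0,"z":-45,"ax":0,"ay":0,"az":-4.2},{"fingers":0,"x":-22,"y":-42,"z":0,"ax":0,"ay":0,"az":0},{"fingers":0,"x":-22,"y":-42,"z":0,"ax":0,"ay":0,"az":0},{"fingers":0,"x":-22,"y":-42,"z":0,"ax":0,"ay":0,"az":0},{"fingers":0,"x":-22,"y":-42,"z":0,"ax":0,"ay":0,"az":0},{"fingers":0,"x":-22,"y":-42,"z":0,"ax":0,"ay":0,"az":0}])

```text
t: 18.1
eef_pos: [0.5604, -0.0475, 0.0972]
tool_rot: [0.0, 0.028, 1.0, 0.002]
contact_force: [1.1, 0.3, -3.0]
gripper_width: 0.192
grasp_force: 79.3
```

```bash
python3 go.py .6205 -.1825 .1 176.8 0
```

```text
pos [ 0.5604 -0.0475  0.0972] t 18.1 w 16.4 F [ 1.1  0.3 -3. ] q [ 0.67  0.58 -0.93  1.87  0.55  0.97  1.01]
shift cur [ -67.5 -131.4   -3.3] turn [0.2 0.  0. ] shift in new frame [ -67.5 -131.4   -2.8]
tool z [ 0.001  0.004 -1.   ] tip(shut) [ 0.5604 -0.0476  0.1272]
```

Call:
jog_arm(rows=[{"fingers":0,"x":-22.5,"y":-44,"z":0,"ax":0,"ay":0,"az":0},{"fingers":0,"x":-22.5,"y":-44,"z":0,"ax":0,"ay":0,"az":0},{"fingers":0,"x":-22.5,"y":-43.5,"z":0,"ax":0,"ay":0,"az":0},{"fingers":0,"x":0,"y":0,"z":30,"ax":0,"ay":0,"az":0},{"fingers":0,"x":0,"y":0,"z":30,"ax":0,"ay":0,"az":0},{"fingers":0,"x":0,"y":0,"z":10,"ax":0,"ay":0,"az":0},{"fingers":0,"x":0,"y":0,"z":0,"ax":0,"ay":0,"az":0},{"fingers":0,"x":0,"y":0,"z":0,"ax":0,"ay":0,"az":0}])

```text
t: 18.9
eef_pos: [0.6211, -0.1794, 0.0274]
tool_rot: [0.001, 0.027, 1.0, 0.002]
contact_force: [0.6, 0.2, -2.2]
gripper_width: 0.197
grasp_force: 79.3
```

```bash
python3 go.py .6205 -.1825 -.011 176.8 0
```

```text
pos [ 0.6211 -0.1794  0.0274] t 18.9 w 16.8 F [ 0.6  0.2 -2.2] q [ 0.75  0.77 -0.82  1.71  0.66  0.96  1.19]
shift cur [ 0.5 -3.3 38.4] turn [0.3 0.1 0.1] shift in new frame [ 0.4 -3.1 38.4]
tool z [ 0.002  0.004 -1.   ] tip(shut) [ 0.621  -0.1796  0.0574]
```

Call:
jog_arm(rows=[{"fingers":0,"x":0,"y":-2,"z":10,"ax":0,"ay":0,"az":0},{"fingers":0,"x":0,"y":0,"z":12,"ax":0,"ay":0,"az":0},{"fingers":0,"x":0,"y":0,"z":9,"ax":0,"ay":0,"az":0},{"fingers":0,"x":0,"y":0,"z":4,"ax":0,"ay":0,"az":0},{"fingers":0,"x":0,"y":0,"z":2,"ax":0,"ay":0,"az":0},{"fingers":0,"x":0,"y":0,"z":0,"ax":0,"ay":0,"az":0},{"fingers":0,"x":0,"y":0,"z":0,"ax":0,"ay":0,"az":0},{"fingers":0,"x":0,"y":0,"z":0,"ax":0,"ay":0,"az":0}])

```text
t: 19.7
eef_pos: [0.6205, -0.1817, -0.0105]
tool_rot: [0.0, 0.027, 1.0, 0.002]
contact_force: [-0.3, 0.2, -3.3]
gripper_width: 0.196
grasp_force: 79.3
```

Call:
jog_arm(rows=[{"fingers":0,"x":0,"y":0,"z":1,"ax":0,"ay":0,"az":0},{"fingers":0,"x":0,"y":0,"z":0.5,"ax":0,"ay":0,"az":0},{"fingers":0,"x":0,"y":0,"z":0,"ax":0,"ay":0,"az":0},{"fingers":34,"x":0,"y":0,"z":0,"ax":0,"ay":0,"az":0},{"fingers":34,"x":0,"y":0,"z":0,"ax":0,"ay":0,"az":0},{"fingers":34,"x":0,"y":0,"z":0,"ax":0,"ay":0,"az":0},{"fingers":34,"x":0,"y":0,"z":-15,"ax":0,"ay":0,"az":0},{"fingers":34,"x":0,"y":0,"z":-30,"ax":0,"ay":0,"az":0}])

```text
t: 20.5
eef_pos: [0.6185, -0.1817, 0.0318]
tool_rot: [-0.002, 0.027, 1.0, 0.003]
contact_force: [0.7, 0.8, 0.6]
gripper_width: 0.397
grasp_force: 0.0
```

Call:
jog_arm(rows=[{"fingers":34,"x":0,"y":0,"z":-45,"ax":0,"ay":0,"az":0},{"fingers":34,"x":0,"y":0,"z":-45,"ax":0,"ay":0,"az":0},{"fingers":34,"x":0,"y":0,"z":-45,"ax":0,"ay":0,"az":0},{"fingers":34,"x":15,"y":45,"z":0,"ax":0,"ay":0,"az":0},{"fingers":34,"x":15,"y":45,"z":0,"ax":0,"ay":0,"az":0},{"fingers":34,"x":15,"y":45,"z":0,"ax":0,"ay":0,"az":0},{"fingers":34,"x":15,"y":45,"z":0,"ax":0,"ay":0,"az":0},{"fingers":34,"x":15,"y":45,"z":0,"ax":0,"ay":0,"az":0}])

```text
t: 21.3
eef_pos: [0.557, 0.0481, 0.1699]
tool_rot: [0.001, 0.027, 1.0, 0.002]
contact_force: [1.3, 1.0, 0.2]
gripper_width: 0.398
grasp_force: 0.0
```

```bash
python3 - <<'E'
from h import *
s=cam('side');t=cam('top')
for c,n,b in((s,'s',(250,120,330,205)),(t,'t',(283,165,340,215))):
    x0,y0,x1,y1=b;p=c['pixels'][y0:y1,x0:x1].astype(int);m=(p.min(2)>75).astype(np.uint8)
    k,_,st,ce=cv2.connectedComponentsWithStats(m)
    for i in range(1,k):
        if 4<st[i,4]<120:print(n,st[i].tolist(),plane(c,[ce[i]+[x0,y0]],.047).round(4))
meas(s,(175,310,230,375));white(s,(175,310,230,375));meas(t,(125,210,165,258))
E
python3 go.py .443 .39 .19 163 -20
```

```text
s [3, 23, 10, 2, 10] [[ 0.8181 -0.2827  0.047 ]]
s [18, 52, 9, 7, 36] [[ 0.6728 -0.1817  0.047 ]]
s [29, 62, 6, 4, 8] [[ 0.6231 -0.1672  0.047 ]]
s [38, 64, 9, 7, 38] [[ 0.5869 -0.1765  0.047 ]]
s [4, 69, 24, 16, 59] [[ 0.6237 -0.0829  0.047 ]]
s [63, 71, 17, 14, 54] [[ 0.4859 -0.1945  0.047 ]]
s [0, 76, 14, 9, 65] [[ 0.6372 -0.0466  0.047 ]]
t [19, 0, 6, 8, 48] [[ 0.6714 -0.183   0.047 ]]
t [18, 23, 7, 9, 58] [[ 0.5865 -0.1782  0.047 ]]
blob 310.5 ctr [0.4421 0.3909 0.018 ] yaw 162.4
blob 118.5 ctr [0.4425 0.3886 0.018 ] yaw -16.6
pos [0.5554 0.0549 0.171 ] t 21.4 w 33.7 F [ 0.1 -0.5  0. ] q [ 0.56  0.49 -1.    1.82  0.46  1.09  0.92]
shift cur [126.6 330.1 -16.9] turn [-19.5  -2.5  14.4] shift in new frame [205.5 276.7  80.5]
tool z [ 0.002  0.007 -1.   ] tip(shut) [0.5553 0.0547 0.201 ]
```

```bash
python3 - <<'E'
from h import *
def rim(t):
    g=cv2.cvtColor(t['pixels'],cv2.COLOR_RGB2GRAY).astype(float);fr=[]
    for c in np.arange(284,338,3):
        col=g[205:228,c]; fr.append((c,205+np.argmax(np.diff(col))+.5))
    F=plane(t,fr,.037);k=np.polyfit(F[:,1],F[:,0],1);return np.polyval(k,-.2)
t=cam('top');print(rim(t))
b=(283,160,340,225);im=np.clip((t['pixels'][b[1]:b[3],b[0]:b[2]].astype(float)-15)*3,0,255).astype(np.uint8)
cv2.imwrite('pics/tr2.png',cv2.resize(im[:,:,::-1],None,fx=8,fy=8,interpolation=3))
t['pixels']=cv2.imread('pics/t5raw.png')[:,:,::-1];print(rim(t))
E
```

```text
0.49533304018468444
0.4922269503323653
```

View pics/tr2.png

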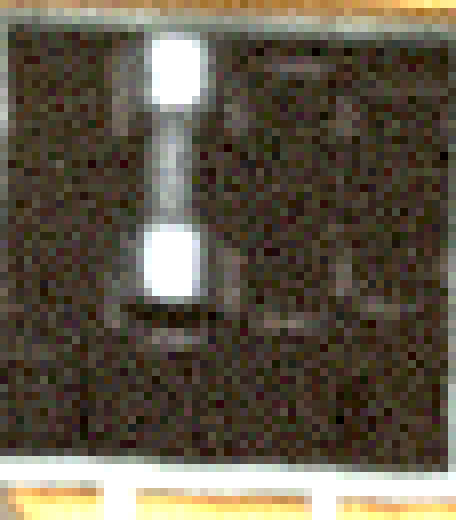

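Call:
jog_arm(rows=[{"fingers":34,"x":0,"y":0,"z":0,"ax":-6.5,"ay":-0.8,"az":4.8},{"fingers":34,"x":0,"y":0,"z":0,"ax":-6.5,"ay":-0.8,"az":4.8},{"fingers":34,"x":0,"y":0,"z":0,"ax":-6.5,"ay":-0.9,"az":4.8},{"fingers":34,"x":28,"y":38,"z":11,"ax":0,"ay":0,"az":0},{"fingers":34,"x":28,"y":38,"z":11,"ax":0,"ay":0,"az":0},{"fingers":34,"x":28,"y":38,"z":11,"ax":0,"ay":0,"az":0},{"fingers":34,"x":28,"y":38,"z":11,"ax":0,"ay":0,"az":0},{"fingers":34,"x":28,"y":38,"z":11,"ax":0,"ay":0,"az":0}])

```text
t: 22.25
eef_pos: [0.4848, 0.277, 0.1822]
tool_rot: [0.027, 0.153, 0.973, 0.17]
contact_force: [0.9, 0.2, -0.7]
gripper_width: 0.397
grasp_force: 0.0
```

```bash
python3 go.py .446 .4014 -.018 163 -20;python3 go.py .446 .4014 -.018 163 -20|head -2
```

```text
pos [0.4848 0.277  0.1822] t 22.2 w 33.9 F [ 0.9  0.2 -0.7] q [ 0.45  0.38 -1.1   2.    0.19  0.69  0.55]
shift cur [ 75.1  32.3 224.5] turn [-0.2  0.3 -0.8] shift in new frame [ 73.4  32.7 224.9]
tool z [ 0.104  0.323 -0.941] tip(shut) [0.4816 0.2673 0.2104]
pos [0.4848 0.277  0.1822] t 22.2 w 33.9 F [ 0.9  0.2 -0.7] q [ 0.45  0.38 -1.1   2.    0.19  0.69  0.55]
shift cur [ 75.1  32.3 224.5] turn [-0.2  0.3 -0.8] shift in new frame [ 73.4  32.7 224.9]
```

Call:
jog_arm(rows=[{"fingers":34,"x":37,"y":16,"z":0,"ax":0,"ay":0,"az":-0.7},{"fingers":34,"x":37,"y":16,"z":0,"ax":0,"ay":0,"az":0},{"fingers":34,"x":0,"y":0,"z":45,"ax":0,"ay":0,"az":0},{"fingers":34,"x":0,"y":0,"z":45,"ax":0,"ay":0,"az":0},{"fingers":34,"x":0,"y":0,"z":45,"ax":0,"ay":0,"az":0},{"fingers":34,"x":0,"y":0,"z":40,"ax":0,"ay":0,"az":0},{"fingers":34,"x":0,"y":0,"z":20,"ax":0,"ay":0,"az":0},{"fingers":34,"x":0,"y":0,"z":10,"ax":0,"ay":0,"az":0}])

```text
t: 23.05
eef_pos: [0.4439, 0.3935, -0.0023]
tool_rot: [0.027, 0.146, 0.974, 0.169]
contact_force: [0.3, -0.9, 0.1]
gripper_width: 0.399
grasp_force: 0.0
```

```bash
python3 go.py .446 .4014 -.018 163 -20
```

```text
pos [ 0.4439  0.3935 -0.0023] t 23.1 w 34.0 F [ 0.3 -0.9  0.1] q [-0.22  0.6  -0.62  2.11  0.6   0.27  0.01]
shift cur [ 0.3  2.3 17.6] turn [-0.3  0.2  0. ] shift in new frame [ 0.3  2.3 17.6]
tool z [ 0.101  0.322 -0.941] tip(shut) [0.4408 0.3839 0.026 ]
```

Call:
jog_arm(force=60, rows=[{"fingers":34,"x":0,"y":2,"z":8,"ax":0,"ay":0,"az":0},{"fingers":34,"x":0,"y":0,"z":6,"ax":0,"ay":0,"az":0},{"fingers":34,"x":0,"y":0,"z":3,"ax":0,"ay":0,"az":0},{"fingers":0,"x":0,"y":0,"z":0,"ax":0,"ay":0,"az":0},{"fingers":0,"x":0,"y":0,"z":0,"ax":0,"ay":0,"az":0},{"fingers":0,"x":0,"y":0,"z":0,"ax":0,"ay":0,"az":0},{"fingers":0,"x":0,"y":0,"z":0,"ax":0,"ay":0,"az":0},{"fingers":0,"x":0,"y":0,"z":0,"ax":0,"ay":0,"az":0}])

```text
t: 23.85
eef_pos: [0.4463, 0.4011, -0.0154]
tool_rot: [0.027, 0.146, 0.974, 0.17]
contact_force: [-0.6, -3.4, 6.9]
gripper_width: 0.158
grasp_force: 55.5
```

```bash
python3 go.py .446 .4014 -.018 163 -20
```

```text
pos [ 0.4463  0.4011 -0.0154] t 23.9 w 13.5 F [-0.6 -3.4  6.9] q [-0.26  0.62 -0.58  2.1   0.63  0.25 -0.02]
shift cur [ 0.4 -0.7  2.5] turn [-0.1  0.2  0. ] shift in new frame [ 0.3 -0.7  2.5]
tool z [ 0.103  0.324 -0.941] tip(shut) [0.4432 0.3914 0.0128]
```

Call:
jog_arm(rows=[{"fingers":32,"x":0,"y":0,"z":0,"ax":0,"ay":0,"az":0},{"fingers":32,"x":0,"y":0,"z":0,"ax":0,"ay":0,"az":0},{"fingers":32,"x":0,"y":0,"z":2,"ax":0,"ay":0,"az":0},{"fingers":32,"x":0,"y":0,"z":2,"ax":0,"ay":0,"az":0},{"fingers":32,"x":0,"y":0,"z":1,"ax":0,"ay":0,"az":0},{"fingers":32,"x":0,"y":0,"z":0,"ax":0,"ay":0,"az":0},{"fingers":32,"x":0,"y":0,"z":0,"ax":0,"ay":0,"az":0},{"fingers":32,"x":0,"y":0,"z":0,"ax":0,"ay":0,"az":0}])

```text
t: 24.65
eef_pos: [0.4463, 0.403, -0.0206]
tool_rot: [0.027, 0.146, 0.974, 0.17]
contact_force: [-0.0, 0.9, 0.5]
gripper_width: 0.37
grasp_force: 0.0
```

Call:
jog_arm(force=60, rows=[{"fingers":0,"x":0,"y":0,"z":0,"ax":0,"ay":0,"az":0},{"fingers":0,"x":0,"y":0,"z":0,"ax":0,"ay":0,"az":0},{"fingers":0,"x":0,"y":0,"z":0,"ax":0,"ay":0,"az":0},{"fingers":0,"x":0,"y":0,"z":0,"ax":0,"ay":0,"az":0},{"fingers":0,"x":0,"y":0,"z":0,"ax":0,"ay":0,"az":0},{"fingers":0,"x":0,"y":0,"z":0,"ax":0,"ay":0,"az":0},{"fingers":0,"x":0,"y":0,"z":0,"ax":0,"ay":0,"az":0},{"fingers":0,"x":0,"y":0,"z":0,"ax":0,"ay":0,"az":0}])

```text
t: 25.45
eef_pos: [0.4463, 0.4029, -0.0203]
tool_rot: [0.027, 0.146, 0.974, 0.17]
contact_force: [-2.2, -2.1, 5.9]
gripper_width: 0.203
grasp_force: 58.7
```

Call:
jog_arm(rows=[{"fingers":0,"x":0,"y":0,"z":-20,"ax":0,"ay":0,"az":0},{"fingers":0,"x":0,"y":0,"z":-30,"ax":0,"ay":0,"az":0},{"fingers":0,"x":0,"y":0,"z":0,"ax":7,"ay":0,"az":0},{"fingers":0,"x":0,"y":0,"z":0,"ax":7,"ay":0,"az":0},{"fingers":0,"x":0,"y":0,"z":0,"ax":7,"ay":0,"az":0},{"fingers":0,"x":0,"y":0,"z":0,"ax":7,"ay":0,"az":0},{"fingers":0,"x":0,"y":0,"z":0,"ax":7,"ay":0,"az":0},{"fingers":0,"x":0,"y":0,"z":0,"ax":7,"ay":0,"az":0}])

```text
t: 26.25
eef_pos: [0.4414, 0.3872, 0.0268]
tool_rot: [-0.027, 0.146, 0.97, -0.192]
contact_force: [0.7, 0.6, -1.7]
gripper_width: 0.199
grasp_force: 59.5
```

```bash
python3 go.py .438 .375 -.0165 163 22
```

```text
pos [0.4414 0.3872 0.0268] t 26.2 w 17.0 F [ 0.7  0.6 -1.7] q [-0.54  0.81 -0.57  1.57  0.51  1.31 -0.01]
shift cur [-0.1  4.8 44.8] turn [-0.4  0.2 -0.1] shift in new frame [-0.3  4.5 44.9]
tool z [-0.108 -0.365 -0.925] tip(shut) [0.4447 0.3981 0.0545]
```

Call:
jog_arm(rows=[{"fingers":0,"x":0,"y":5,"z":12,"ax":0,"ay":0,"az":0},{"fingers":0,"x":0,"y":5,"z":12,"ax":0,"ay":0,"az":0},{"fingers":0,"x":0,"y":4,"z":10,"ax":0,"ay":0,"az":0},{"fingers":0,"x":0,"y":2,"z":4,"ax":0,"ay":0,"az":0},{"fingers":0,"x":0,"y":0.5,"z":2,"ax":0,"ay":0,"az":0},{"fingers":0,"x":0,"y":0,"z":0,"ax":0,"ay":0,"az":0},{"fingers":0,"x":0,"y":0,"z":0,"ax":0,"ay":0,"az":0},{"fingers":0,"x":0,"y":0,"z":0,"ax":0,"ay":0,"az":0}])

```text
t: 27.05
eef_pos: [0.4417, 0.3871, -0.0163]
tool_rot: [-0.027, 0.146, 0.971, -0.19]
contact_force: [0.6, 0.7, -1.7]
gripper_width: 0.197
grasp_force: 59.7
```

Call:
jog_arm(rows=[{"fingers":0,"x":0,"y":0.5,"z":1.5,"ax":0,"ay":0,"az":0},{"fingers":0,"x":0,"y":0,"z":0,"ax":0,"ay":0,"az":0},{"fingers":36,"x":0,"y":0,"z":0,"ax":0,"ay":0,"az":0},{"fingers":36,"x":0,"y":0,"z":0,"ax":0,"ay":0,"az":0},{"fingers":36,"x":0,"y":0,"z":0,"ax":0,"ay":0,"az":0},{"fingers":36,"x":0,"y":0,"z":0,"ax":0,"ay":0,"az":0},{"fingers":36,"x":0,"y":0,"z":0,"ax":0,"ay":0,"az":0},{"fingers":36,"x":0,"y":0,"z":0,"ax":0,"ay":0,"az":0}])

```text
t: 27.85
eef_pos: [0.4413, 0.3868, -0.0184]
tool_rot: [-0.027, 0.146, 0.97, -0.19]
contact_force: [0.0, 0.0, -0.4]
gripper_width: 0.423
grasp_force: 0.0
```

Call:
jog_arm(rows=[{"fingers":40,"x":0,"y":0,"z":0,"ax":0,"ay":0,"az":0},{"fingers":40,"x":0,"y":0,"z":-10,"ax":0,"ay":0,"az":0},{"fingers":40,"x":0,"y":0,"z":-20,"ax":0,"ay":0,"az":0},{"fingers":40,"x":0,"y":0,"z":-30,"ax":0,"ay":0,"az":0},{"fingers":40,"x":0,"y":0,"z":-40,"ax":0,"ay":0,"az":0},{"fingers":40,"x":0,"y":0,"z":-10,"ax":-8,"ay":0,"az":0},{"fingers":40,"x":0,"y":0,"z":0,"ax":-8,"ay":0,"az":0},{"fingers":40,"x":0,"y":0,"z":0,"ax":-6,"ay":0,"az":0}])

```text
t: 28.65
eef_pos: [0.4539, 0.4274, 0.0856]
tool_rot: [0.003, 0.148, 0.989, 0.002]
contact_force: [-0.1, -0.4, -0.6]
gripper_width: 0.469
grasp_force: 0.0
```

```bash
python3 - <<'E'
from h import *
s=cam('side');b=(170,305,235,375);meas(s,b);white(s,b);save(s,'b7',(165,290,245,375),6)
E
python3 go.py .44 .39 .1 163 0
```

```text
blob 328.0 ctr [0.4472 0.407  0.018 ] yaw 162.0
blob 106.5 ctr [0.5233 0.3595 0.018 ] yaw -126.2
white 20 [186.8 331.7]
pos [0.4536 0.4227 0.0845] t 28.7 w 40.1 F [-2.3 -4.8 -0.9] q [-0.36  0.6  -0.68  1.76  0.46  0.95  0.04]
shift cur [  3.3 -35.2 -15.6] turn [ 0.2  0.3 -0.2] shift in new frame [  3.5 -35.3 -15.5]
tool z [ 0.006  0.001 -1.   ] tip(shut) [0.4534 0.4227 0.1145]
```

View pics/b7.png

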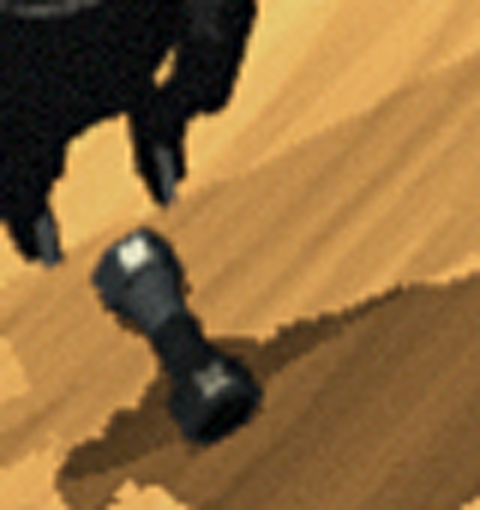

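White panels face up at crop (132,250) and (212,380), the second in shadow. Next I'll find B's centre.

```bash
python3 - <<'E'
from h import *
s=cam('side');P=plane(s,[(186.8,331.7),(200.3,353.3)],.03);d=P[0]-P[1];print('ctr',P.mean(0).round(4),'yaw',np.degrees(np.arctan2(d[1],d[0])).round(2),'len',np.linalg.norm(d).round(4),'expect .066')
E
python3 go.py .443 .404 -.024 162.5 0
```

```text
ctr [0.4482 0.4063 0.03  ] yaw -16.6 len 0.0678 expect .066
pos [0.4537 0.4227 0.0844] t 28.8 w 39.8 F [-0.5 -0.7 -0.9] q [-0.36  0.6  -0.68  1.75  0.46  0.95  0.04]
shift cur [  5.3 -20.6 108.4] turn [-0.2  0.3  0.3] shift in new frame [  4.6 -21.  108.4]
tool z [ 0.004 -0.005 -1.   ] tip(shut) [0.4536 0.4228 0.1144]
```

Call:
jog_arm(rows=[{"fingers":45,"x":1,"y":-9,"z":0,"ax":0,"ay":0,"az":0},{"fingers":45,"x":0,"y":-8,"z":0,"ax":0,"ay":0,"az":0},{"fingers":45,"x":0,"y":0,"z":30,"ax":0,"ay":0,"az":0},{"fingers":45,"x":0,"y":0,"z":30,"ax":0,"ay":0,"az":0},{"fingers":45,"x":0,"y":0,"z":25,"ax":0,"ay":0,"az":0},{"fingers":45,"x":0,"y":0,"z":15,"ax":0,"ay":0,"az":0},{"fingers":45,"x":0,"y":0,"z":10,"ax":0,"ay":0,"az":0},{"fingers":45,"x":0,"y":0,"z":0,"ax":0,"ay":0,"az":0}])

```text
t: 29.55
eef_pos: [0.4469, 0.4102, -0.0275]
tool_rot: [0.001, 0.148, 0.989, -0.002]
contact_force: [0.0, -1.2, 0.4]
gripper_width: 0.523
grasp_force: 0.0
```

Call:
jog_arm(force=80, rows=[{"fingers":0,"x":0,"y":0,"z":0,"ax":0,"ay":0,"az":0},{"fingers":0,"x":0,"y":0,"z":0,"ax":0,"ay":0,"az":0},{"fingers":0,"x":0,"y":0,"z":0,"ax":0,"ay":0,"az":0},{"fingers":0,"x":0,"y":0,"z":0,"ax":0,"ay":0,"az":0},{"fingers":0,"x":0,"y":0,"z":0,"ax":0,"ay":0,"az":0},{"fingers":0,"x":0,"y":0,"z":0,"ax":0,"ay":0,"az":0},{"fingers":0,"x":0,"y":0,"z":0,"ax":0,"ay":0,"az":0},{"fingers":0,"x":0,"y":0,"z":0,"ax":0,"ay":0,"az":0}])

```text
t: 30.35
eef_pos: [0.448, 0.4109, -0.0251]
tool_rot: [0.002, 0.148, 0.989, -0.001]
contact_force: [-1.7, -2.0, 6.4]
gripper_width: 0.196
grasp_force: 78.6
```

```bash
python3 go.py .6165 -.287 .13 176.8 0
```

```text
pos [ 0.448   0.4109 -0.0251] t 30.4 w 16.7 F [-1.7 -2.   6.4] q [-0.41  0.73 -0.6   1.83  0.58  0.76 -0.05]
shift cur [-366.2 -618.1 -152.8] turn [ -0.1   0.2 -13.8] shift in new frame [-207.1 -687.4 -155.1]
tool z [ 0.004 -0.002 -1.   ] tip(shut) [0.4479 0.411  0.0049]
```

Call:
jog_arm(rows=[{"fingers":0,"x":0,"y":0,"z":-30,"ax":0,"ay":0,"az":0},{"fingers":0,"x":0,"y":0,"z":-45,"ax":0,"ay":0,"az":0},{"fingers":0,"x":0,"y":0,"z":-45,"ax":0,"ay":0,"az":-6.9},{"fingers":0,"x":0,"y":0,"z":-35,"ax":0,"ay":0,"az":-6.9},{"fingers":0,"x":0,"y":-46,"z":0,"ax":0,"ay":0,"az":0},{"fingers":0,"x":0,"y":-46,"z":0,"ax":0,"ay":0,"az":0},{"fingers":0,"x":0,"y":-46,"z":0,"ax":0,"ay":0,"az":0},{"fingers":0,"x":0,"y":-46,"z":0,"ax":0,"ay":0,"az":0}])

```text
t: 31.15
eef_pos: [0.4365, 0.2252, 0.1294]
tool_rot: [0.002, 0.028, 1.0, -0.002]
contact_force: [1.9, -0.4, -2.5]
gripper_width: 0.198
grasp_force: 78.9
```

Call:
jog_arm(rows=[{"fingers":0,"x":0,"y":-46,"z":0,"ax":0,"ay":0,"az":0},{"fingers":0,"x":0,"y":-46,"z":0,"ax":0,"ay":0,"az":0},{"fingers":0,"x":-24,"y":-42,"z":0,"ax":0,"ay":0,"az":0},{"fingers":0,"x":-24,"y":-42,"z":0,"ax":0,"ay":0,"az":0},{"fingers":0,"x":-24,"y":-42,"z":0,"ax":0,"ay":0,"az":0},{"fingers":0,"x":-24,"y":-42,"z":0,"ax":0,"ay":0,"az":0},{"fingers":0,"x":-24,"y":-42,"z":0,"ax":0,"ay":0,"az":0},{"fingers":0,"x":-24,"y":-42,"z":0,"ax":0,"ay":0,"az":0}])

```text
t: 31.95
eef_pos: [0.5617, -0.1267, 0.1311]
tool_rot: [0.001, 0.028, 1.0, -0.002]
contact_force: [1.1, 0.1, -2.0]
gripper_width: 0.191
grasp_force: 78.8
```

```bash
python3 go.py .6165 -.287 .05 176.8 0
```

```text
pos [ 0.5617 -0.1267  0.1311] t 31.9 w 16.3 F [ 1.1  0.1 -2. ] q [ 0.64  0.47 -0.68  1.83  0.36  0.97  1.32]
shift cur [ -63.5 -156.6   81.9] turn [-0.2  0.2 -0. ] shift in new frame [ -63.7 -157.    81.1]
tool z [ 0.003 -0.004 -1.   ] tip(shut) [ 0.5616 -0.1266  0.1611]
```

Call:
jog_arm(rows=[{"fingers":0,"x":-16,"y":-39,"z":0,"ax":0,"ay":0,"az":0},{"fingers":0,"x":-16,"y":-39,"z":0,"ax":0,"ay":0,"az":0},{"fingers":0,"x":-16,"y":-39,"z":0,"ax":0,"ay":0,"az":0},{"fingers":0,"x":-15,"y":-39,"z":0,"ax":0,"ay":0,"az":0},{"fingers":0,"x":0,"y":0,"z":40,"ax":0,"ay":0,"az":0},{"fingers":0,"x":0,"y":0,"z":40,"ax":0,"ay":0,"az":0},{"fingers":0,"x":0,"y":0,"z":0,"ax":0,"ay":0,"az":0},{"fingers":0,"x":0,"y":0,"z":0,"ax":0,"ay":0,"az":0}])

```text
t: 32.75
eef_pos: [0.6152, -0.2837, 0.0517]
tool_rot: [0.001, 0.028, 1.0, -0.001]
contact_force: [1.1, 0.5, -0.8]
gripper_width: 0.198
grasp_force: 78.7
```

```bash
python3 go.py .6160 -.287 -.0145 176.8 0; python3 - <<'E'
from h import *
# where is S spanner in hand? top and side white panels at height ~
o=bot.get_obs();z=o['eef_pos'][2]+.0251+.030
s=cam('side');t=cam('top')
for c,n,b in((s,'s',(255,110,345,215)),(t,'t',(283,160,345,225))):
    x0,y0,x1,y1=b;p=c['pixels'][y0:y1,x0:x1].astype(int);m=((p.min(2)>75)&(p.max(2)-p.min(2)<40)).astype(np.uint8)
    k,_,st,ce=cv2.connectedComponentsWithStats(m)
    for i in range(1,k):
        if 5<st[i,4]<120:print(n,st[i].tolist(),plane(c,[ce[i]+[x0,y0]],z)[0].round(4))
print(z)
E
```

```text
pos [ 0.6152 -0.2837  0.0517] t 32.8 w 16.9 F [ 1.1  0.5 -0.8] q [ 0.73  0.7  -0.58  1.63  0.45  0.95  1.51]
shift cur [-0.9 -3.1 66.2] turn [-0.2  0.1 -0. ] shift in new frame [-1.  -3.3 66.2]
tool z [ 0.001 -0.003 -1.   ] tip(shut) [ 0.6152 -0.2836  0.0817]
s [0, 0, 20, 12, 73] [ 0.8597 -0.3686  0.1068]
s [40, 26, 5, 7, 15] [ 0.68   -0.3263  0.1068]
s [38, 47, 15, 10, 22] [ 0.6047 -0.2327  0.1068]
s [13, 62, 9, 7, 36] [ 0.6308 -0.1256  0.1068]
s [33, 74, 9, 7, 38] [ 0.5501 -0.1207  0.1068]
s [0, 80, 39, 25, 95] [ 0.5521 -0.0308  0.1068]
t [57, 0, 5, 19, 77] [ 0.6585 -0.3076  0.1068]
t [19, 4, 7, 9, 52] [ 0.6604 -0.178   0.1068]
t [37, 14, 4, 4, 10] [ 0.6331 -0.2355  0.1068]
t [18, 28, 7, 9, 59] [ 0.5779 -0.1733  0.1068]
0.10677176400669322
```

Call:
jog_arm(rows=[{"fingers":0,"x":0,"y":-3,"z":20,"ax":0,"ay":0,"az":0},{"fingers":0,"x":0,"y":0,"z":18,"ax":0,"ay":0,"az":0},{"fingers":0,"x":0,"y":0,"z":12,"ax":0,"ay":0,"az":0},{"fingers":0,"x":0,"y":0,"z":8,"ax":0,"ay":0,"az":0},{"fingers":0,"x":0,"y":0,"z":5,"ax":0,"ay":0,"az":0},{"fingers":0,"x":0,"y":0,"z":3,"ax":0,"ay":0,"az":0},{"fingers":0,"x":0,"y":0,"z":0,"ax":0,"ay":0,"az":0},{"fingers":0,"x":0,"y":0,"z":0,"ax":0,"ay":0,"az":0}])

```text
t: 33.65
eef_pos: [0.6158, -0.2874, -0.0142]
tool_rot: [0.001, 0.028, 1.0, -0.002]
contact_force: [-0.9, 1.1, -1.6]
gripper_width: 0.198
grasp_force: 78.7
```

Call:
jog_arm(rows=[{"fingers":0,"x":0,"y":0,"z":1.5,"ax":0,"ay":0,"az":0},{"fingers":0,"x":0,"y":0,"z":0,"ax":0,"ay":0,"az":0},{"fingers":0,"x":0,"y":0,"z":0,"ax":0,"ay":0,"az":0},{"fingers":34,"x":0,"y":0,"z":0,"ax":0,"ay":0,"az":0},{"fingers":34,"x":0,"y":0,"z":0,"ax":0,"ay":0,"az":0},{"fingers":34,"x":0,"y":0,"z":0,"ax":0,"ay":0,"az":0},{"fingers":34,"x":0,"y":0,"z":-15,"ax":0,"ay":0,"az":0},{"fingers":34,"x":0,"y":0,"z":-35,"ax":0,"ay":0,"az":0}])

```text
t: 34.45
eef_pos: [0.6132, -0.2867, 0.0321]
tool_rot: [-0.001, 0.028, 1.0, -0.001]
contact_force: [0.6, -0.3, 0.2]
gripper_width: 0.397
grasp_force: 0.0
```

Call:
jog_arm(rows=[{"fingers":34,"x":0,"y":0,"z":-45,"ax":0,"ay":0,"az":0},{"fingers":34,"x":0,"y":0,"z":-45,"ax":0,"ay":0,"az":0},{"fingers":34,"x":0,"y":0,"z":-45,"ax":0,"ay":0,"az":0},{"fingers":34,"x":25,"y":40,"z":-10,"ax":0,"ay":0,"az":0},{"fingers":34,"x":25,"y":40,"z":-10,"ax":0,"ay":0,"az":0},{"fingers":34,"x":25,"y":40,"z":-10,"ax":0,"ay":0,"az":0},{"fingers":34,"x":25,"y":40,"z":-10,"ax":0,"ay":0,"az":0},{"fingers":34,"x":25,"y":40,"z":-10,"ax":0,"ay":0,"az":0}])

```text
t: 35.25
eef_pos: [0.5008, -0.0786, 0.2194]
tool_rot: [0.002, 0.028, 1.0, -0.002]
contact_force: [1.4, -0.2, 0.0]
gripper_width: 0.4
grasp_force: 0.0
```

```bash
python3 - <<'E'
from h import *
o=bot.get_obs();print(o['eef_pos'])
s=cam('side');t=cam('top')
for c,n,b in((s,'s',(255,110,345,215)),(t,'t',(283,160,345,225))):
    x0,y0,x1,y1=b;p=c['pixels'][y0:y1,x0:x1].astype(int);m=((p.min(2)>75)&(p.max(2)-p.min(2)<40)).astype(np.uint8)
    k,_,st,ce=cv2.connectedComponentsWithStats(m)
    for i in range(1,k):
        if 5<st[i,4]<120:print(n,st[i].tolist(),'zL',plane(c,[ce[i]+[x0,y0]],.047)[0].round(4),'zS',plane(c,[ce[i]+[x0,y0]],.039)[0].round(4))
# stand crop
a=cv2.resize(s['pixels'][180:280,140:240],(500,500),interpolation=3);bb=cv2.resize(t['pixels'][145:205,155:245],(300*1,200),interpolation=3)
bb=cv2.resize(t['pixels'][140:210,160:240],None,fx=3.75,fy=3.75,interpolation=3)
out=np.zeros((500,800,3),np.uint8);out[:,:500]=a;out[:bb.shape[0],500:500+bb.shape[1]]=bb
c2=cv2.resize(np.clip((t['pixels'][155:225,280:345].astype(float)-15)*3,0,255).astype(np.uint8),(300,230),interpolation=3);out[265:495,500:800]=c2
cv2.imwrite('pics/st.png',out[:,:,::-1])
E
```

```text
[ 0.50077539 -0.0785836   0.2193525 ]
s [0, 0, 20, 12, 75] zL [ 0.9163 -0.4386  0.047 ] zS [ 0.9239 -0.4482  0.039 ]
s [46, 2, 12, 2, 17] zL [ 0.8014 -0.5624  0.047 ] zS [ 0.8081 -0.5729  0.039 ]
s [32, 26, 7, 8, 22] zL [ 0.7446 -0.3798  0.047 ] zS [ 0.7508 -0.3889  0.039 ]
s [54, 61, 5, 4, 14] zL [ 0.581  -0.2754  0.047 ] zS [ 0.5859 -0.2837  0.039 ]
s [13, 62, 9, 7, 35] zL [ 0.6725 -0.182   0.047 ] zS [ 0.6781 -0.1895  0.039 ]
s [33, 74, 9, 7, 38] zL [ 0.5869 -0.1765  0.047 ] zS [ 0.5918 -0.184   0.039 ]
s [0, 80, 39, 25, 88] zL [ 0.5921 -0.0811  0.047 ] zS [ 0.5971 -0.0878  0.039 ]
t [19, 4, 6, 9, 50] zL [ 0.6721 -0.1831  0.047 ] zS [ 0.6737 -0.1838  0.039 ]
t [49, 12, 5, 5, 22] zL [ 0.6489 -0.2877  0.047 ] zS [ 0.6504 -0.2889  0.039 ]
t [18, 28, 7, 9, 57] zL [ 0.5867 -0.178   0.047 ] zS [ 0.5878 -0.1787  0.039 ]
t [49, 30, 5, 5, 21] zL [ 0.5845 -0.2845  0.047 ] zS [ 0.5857 -0.2857  0.039 ]
```

View pics/st.png

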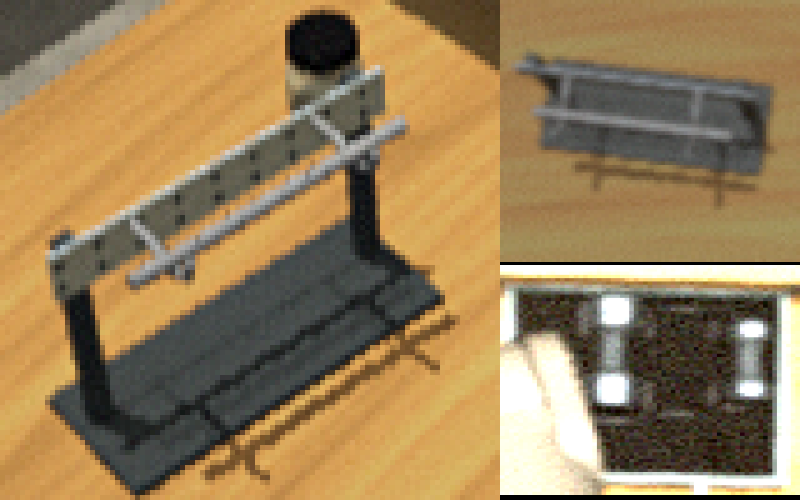

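The tray now shows L and S lying white-up in their lanes. The bar's ends are at side (166,236) and (221,205), and at top (169.3,169.6) and (223.5,176).

```bash
python3 - <<'E'
from h import *
s=cam('side');t=cam('top')
for c,uv in((s,[(166.3,236),(221,205)]),(t,[(169.3,169.6),(223.3,176)])):
    P=plane(c,uv,.151);d=P[0]-P[1];print(P[:,:2].round(4).tolist(),'mid',P.mean(0).round(4),'len',np.linalg.norm(d).round(3),'ang',np.degrees(np.arctan2(d[1],d[0])).round(1))
E
```

```text
[[0.6584, 0.2814], [0.6284, 0.107]] mid [0.6434 0.1942 0.151 ] len 0.177 ang 80.3
[[0.6567, 0.2797], [0.6309, 0.0976]] mid [0.6438 0.1886 0.151 ] len 0.184 ang 81.9
```

Call:
jog_arm(rows=[{"fingers":26,"x":0,"y":0,"z":0,"ax":0,"ay":0,"az":8.5},{"fingers":26,"x":0,"y":0,"z":0,"ax":0,"ay":0,"az":8.5},{"fingers":26,"x":0,"y":0,"z":0,"ax":0,"ay":0,"az":8.5},{"fingers":26,"x":0,"y":0,"z":0,"ax":0,"ay":0,"az":8.5},{"fingers":26,"x":0,"y":0,"z":0,"ax":0,"ay":0,"az":8.5},{"fingers":26,"x":0,"y":0,"z":0,"ax":0,"ay":0,"az":8.5},{"fingers":26,"x":0,"y":0,"z":0,"ax":0,"ay":0,"az":8.5},{"fingers":26,"x":0,"y":0,"z":0,"ax":0,"ay":0,"az":8.5}])

```text
t: 36.25
eef_pos: [0.502, -0.0817, 0.2179]
tool_rot: [0.002, 0.586, 0.81, -0.001]
contact_force: [-0.2, 0.2, -0.8]
gripper_width: 0.304
grasp_force: 0.0
```

```bash
python3 go.py .6437 .1915 .2 81 0
```

```text
pos [ 0.502  -0.0817  0.2179] t 36.2 w 26.0 F [-0.2  0.2 -0.8] q [ 0.55  0.23 -0.59  1.89  0.15  1.06  0.22]
shift cur [215.1 220.1  17.2] turn [ 0.1  0.2 27.3] shift in new frame [291.9  97.2  17.9]
tool z [ 0.002 -0.004 -1.   ] tip(shut) [ 0.502  -0.0815  0.2479]
```

Call:
jog_arm(rows=[{"fingers":26,"x":0,"y":0,"z":0,"ax":0,"ay":0,"az":7},{"fingers":26,"x":0,"y":0,"z":0,"ax":0,"ay":0,"az":7},{"fingers":26,"x":0,"y":0,"z":0,"ax":0,"ay":0,"az":7},{"fingers":26,"x":0,"y":0,"z":0,"ax":0,"ay":0,"az":6.3},{"fingers":26,"x":42,"y":14,"z":0,"ax":0,"ay":0,"az":0},{"fingers":26,"x":42,"y":14,"z":0,"ax":0,"ay":0,"az":0},{"fingers":26,"x":42,"y":14,"z":0,"ax":0,"ay":0,"az":0},{"fingers":26,"x":42,"y":14,"z":0,"ax":0,"ay":0,"az":0}])

```text
t: 37.05
eef_pos: [0.5836, 0.0775, 0.2174]
tool_rot: [0.003, 0.759, 0.651, -0.0]
contact_force: [0.6, -0.3, -0.2]
gripper_width: 0.307
grasp_force: 0.0
```

Call:
jog_arm(rows=[{"fingers":26,"x":42,"y":14,"z":0,"ax":0,"ay":0,"az":0},{"fingers":26,"x":42,"y":14,"z":0,"ax":0,"ay":0,"az":0},{"fingers":26,"x":40,"y":13,"z":0,"ax":0,"ay":0,"az":0},{"fingers":26,"x":0,"y":0,"z":0,"ax":0,"ay":0,"az":0},{"fingers":26,"x":0,"y":0,"z":0,"ax":0,"ay":0,"az":0},{"fingers":26,"x":0,"y":0,"z":0,"ax":0,"ay":0,"az":0},{"fingers":26,"x":0,"y":0,"z":0,"ax":0,"ay":0,"az":0},{"fingers":26,"x":0,"y":0,"z":0,"ax":0,"ay":0,"az":0}])

```text
t: 37.85
eef_pos: [0.6409, 0.1929, 0.2174]
tool_rot: [0.002, 0.758, 0.652, -0.001]
contact_force: [0.3, 0.1, 0.7]
gripper_width: 0.299
grasp_force: 0.0
```

```bash
python3 go.py .6437 .1915 .107 81 0
```

```text
pos [0.6409 0.1929 0.2174] t 37.9 w 25.5 F [0.3 0.1 0.7] q [ 0.01  0.51 -0.57  1.51  0.29  1.2  -0.76]
shift cur [ -0.5   2.6 110.4] turn [0.2 0.2 0.3] shift in new frame [ -0.9   3.  110.4]
tool z [ 0.002 -0.004 -1.   ] tip(shut) [0.6408 0.193  0.2474]
```

Call:
jog_arm(rows=[{"fingers":26,"x":0,"y":2.8,"z":20,"ax":0,"ay":0,"az":0},{"fingers":26,"x":0,"y":0,"z":25,"ax":0,"ay":0,"az":0},{"fingers":26,"x":0,"y":0,"z":25,"ax":0,"ay":0,"az":0},{"fingers":26,"x":0,"y":0,"z":18,"ax":0,"ay":0,"az":0},{"fingers":26,"x":0,"y":0,"z":12,"ax":0,"ay":0,"az":0},{"fingers":26,"x":0,"y":0,"z":10,"ax":0,"ay":0,"az":0},{"fingers":26,"x":0,"y":0,"z":0,"ax":0,"ay":0,"az":0},{"fingers":26,"x":0,"y":0,"z":0,"ax":0,"ay":0,"az":0}])

```text
t: 38.65
eef_pos: [0.6441, 0.1939, 0.1079]
tool_rot: [0.002, 0.758, 0.652, 0.0]
contact_force: [-0.2, -0.4, -0.2]
gripper_width: 0.304
grasp_force: 0.0
```

Call:
jog_arm(force=70, rows=[{"fingers":0,"x":0,"y":0,"z":0,"ax":0,"ay":0,"az":0},{"fingers":0,"x":0,"y":0,"z":0,"ax":0,"ay":0,"az":0},{"fingers":0,"x":0,"y":0,"z":0,"ax":0,"ay":0,"az":0},{"fingers":0,"x":0,"y":0,"z":0,"ax":0,"ay":0,"az":0},{"fingers":0,"x":0,"y":0,"z":0,"ax":0,"ay":0,"az":0},{"fingers":0,"x":0,"y":0,"z":0,"ax":0,"ay":0,"az":0},{"fingers":0,"x":0,"y":0,"z":0,"ax":0,"ay":0,"az":0},{"fingers":0,"x":0,"y":0,"z":0,"ax":0,"ay":0,"az":0}])

```text
t: 39.45
eef_pos: [0.6456, 0.194, 0.1087]
tool_rot: [0.003, 0.758, 0.652, 0.001]
contact_force: [5.7, -1.1, 6.0]
gripper_width: 0.079
grasp_force: 68.9
```

Call:
jog_arm(rows=[{"fingers":0,"x":0,"y":0,"z":-15,"ax":0,"ay":0,"az":0},{"fingers":0,"x":0,"y":0,"z":-30,"ax":0,"ay":0,"az":0},{"fingers":0,"x":0,"y":0,"z":-40,"ax":0,"ay":0,"az":0},{"fingers":0,"x":0,"y":0,"z":0,"ax":0,"ay":0,"az":-5.4},{"fingers":0,"x":0,"y":-40,"z":0,"ax":0,"ay":0,"az":0},{"fingers":0,"x":0,"y":-40,"z":0,"ax":0,"ay":0,"az":0},{"fingers":0,"x":-40,"y":-15,"z":0,"ax":0,"ay":0,"az":0},{"fingers":0,"x":-40,"y":-15,"z":0,"ax":0,"ay":0,"az":0}])

```text
t: 40.25
eef_pos: [0.526, 0.121, 0.192]
tool_rot: [0.001, 0.725, 0.689, -0.002]
contact_force: [1.4, -1.2, -0.6]
gripper_width: 0.083
grasp_force: 68.8
```

```bash
python3 go.py .521 -.202 .1 86.8 0
```

```text
pos [0.526 0.121 0.192] t 40.2 w 7.1 F [ 1.4 -1.2 -0.6] q [ 0.18  0.32 -0.63  1.85  0.22  1.04 -0.6 ]
shift cur [-322.5   11.2   93.3] turn [-0.   0.2  0.3] shift in new frame [-322.8   13.1   92. ]
tool z [-0.001 -0.004 -1.   ] tip(shut) [0.526  0.1211 0.222 ]
```

Call:
jog_arm(rows=[{"fingers":0,"x":-46,"y":2,"z":0,"ax":0,"ay":0,"az":0},{"fingers":0,"x":-46,"y":2,"z":0,"ax":0,"ay":0,"az":0},{"fingers":0,"x":-46,"y":2,"z":0,"ax":0,"ay":0,"az":0},{"fingers":0,"x":-46,"y":2,"z":0,"ax":0,"ay":0,"az":0},{"fingers":0,"x":-46,"y":2,"z":0,"ax":0,"ay":0,"az":0},{"fingers":0,"x":-46,"y":1,"z":0,"ax":0,"ay":0,"az":0},{"fingers":0,"x":-46,"y":1,"z":0,"ax":0,"ay":0,"az":0},{"fingers":0,"x":0,"y":0,"z":0,"ax":0,"ay":0,"az":0}])

```text
t: 41.05
eef_pos: [0.5207, -0.2094, 0.1927]
tool_rot: [0.001, 0.73, 0.684, -0.003]
contact_force: [0.1, 0.3, -1.1]
gripper_width: 0.084
grasp_force: 68.8
```

Call:
jog_arm(rows=[{"fingers":0,"x":0,"y":0,"z":40,"ax":0,"ay":0,"az":0},{"fingers":0,"x":0,"y":0,"z":40,"ax":0,"ay":0,"az":0},{"fingers":0,"x":0,"y":0,"z":40,"ax":0,"ay":0,"az":0},{"fingers":0,"x":0,"y":0,"z":30,"ax":0,"ay":0,"az":0},{"fingers":0,"x":0,"y":0,"z":0,"ax":0,"ay":0,"az":0},{"fingers":0,"x":0,"y":0,"z":0,"ax":0,"ay":0,"az":0},{"fingers":0,"x":0,"y":0,"z":0,"ax":0,"ay":0,"az":0},{"fingers":0,"x":0,"y":0,"z":0,"ax":0,"ay":0,"az":0}])

```text
t: 41.85
eef_pos: [0.5252, -0.2028, 0.0454]
tool_rot: [0.003, 0.726, 0.687, 0.0]
contact_force: [-0.1, -0.2, -1.5]
gripper_width: 0.081
grasp_force: 68.8
```

```bash
python3 go.py .521 -.202 -.014 86.8 0; python3 - <<'E'
from h import *
s=cam('side');t=cam('top')
# saddle/bar check in images: dump bright elongated blobs
o=bot.get_obs();zb=o['eef_pos'][2]+.0423
for c,n,b in((s,'s',(270,140,350,230)),(t,'t',(275,180,350,225))):
    x0,y0,x1,y1=b;p=c['pixels'][y0:y1,x0:x1].astype(int);m=((p.min(2)>70)&(p.max(2)-p.min(2)<40)).astype(np.uint8)
    k,_,st,ce=cv2.connectedComponentsWithStats(m)
    for i in range(1,k):
        if st[i,4]>8:print(n,st[i].tolist(),(ce[i]+[x0,y0]).round(1),plane(c,[ce[i]+[x0,y0]],zb)[0].round(4))
E
```

```text
pos [ 0.5252 -0.2028  0.0454] t 41.9 w 6.9 F [-0.1 -0.2 -1.5] q [ 0.59  0.52 -0.43  1.93  0.31  0.75 -0.07]
shift cur [ 0.8 -4.6 59.3] turn [0.3 0.3 0.1] shift in new frame [ 0.5 -4.3 59.4]
tool z [ 0.005 -0.005 -1.   ] tip(shut) [ 0.5251 -0.2026  0.0754]
s [23, 17, 8, 9, 28] [295.9 161.7] [ 0.626  -0.2463  0.0871]
s [28, 27, 10, 6, 15] [301.7 169.2] [ 0.589  -0.2272  0.0871]
s [0, 32, 7, 7, 32] [272.6 174.8] [ 0.6433 -0.1451  0.0871]
s [56, 36, 16, 14, 44] [334.6 183.1] [ 0.4712 -0.2382  0.0871]
s [8, 42, 8, 5, 15] [281.7 183.7] [ 0.5957 -0.1301  0.0871]
s [18, 44, 9, 6, 36] [292.  186.7] [ 0.5628 -0.1396  0.0871]
s [25, 44, 15, 13, 54] [302.1 190.3] [ 0.5293 -0.1462  0.0871]
s [0, 60, 61, 19, 202] [303.4 210.1] [ 0.4765 -0.0782  0.0871]
t [4, 0, 25, 45, 196] [286.1 209.1] [ 0.5228 -0.1117  0.0871]
t [33, 0, 37, 45, 1197] [327.1 200.5] [ 0.5496 -0.2536  0.0871]
t [26, 8, 5, 9, 43] [303. 192.] [ 0.5809 -0.1715  0.0871]
t [12, 26, 19, 4, 69] [295.7 207.6] [ 0.5273 -0.1448  0.0871]
```

Call:
jog_arm(rows=[{"fingers":0,"x":0,"y":-4.5,"z":10,"ax":0,"ay":0,"az":0},{"fingers":0,"x":0,"y":0,"z":15,"ax":0,"ay":0,"az":0},{"fingers":0,"x":0,"y":0,"z":12,"ax":0,"ay":0,"az":0},{"fingers":0,"x":0,"y":0,"z":8,"ax":0,"ay":0,"az":0},{"fingers":0,"x":0,"y":0,"z":6,"ax":0,"ay":0,"az":0},{"fingers":0,"x":0,"y":0,"z":4,"ax":0,"ay":0,"az":0},{"fingers":0,"x":0,"y":0,"z":2,"ax":0,"ay":0,"az":0},{"fingers":0,"x":0,"y":0,"z":0,"ax":0,"ay":0,"az":0}])

```text
t: 42.75
eef_pos: [0.5215, -0.2025, -0.013]
tool_rot: [0.003, 0.726, 0.688, 0.001]
contact_force: [2.0, 0.2, 0.4]
gripper_width: 0.079
grasp_force: 68.9
```

Call:
jog_arm(rows=[{"fingers":0,"x":0,"y":0,"z":1.5,"ax":0,"ay":0,"az":0},{"fingers":0,"x":0,"y":0,"z":1,"ax":0,"ay":0,"az":0},{"fingers":0,"x":0,"y":0,"z":0,"ax":0,"ay":0,"az":0},{"fingers":0,"x":0,"y":0,"z":0,"ax":0,"ay":0,"az":0},{"fingers":0,"x":0,"y":0,"z":0,"ax":0,"ay":0,"az":0},{"fingers":0,"x":0,"y":0,"z":0,"ax":0,"ay":0,"az":0},{"fingers":0,"x":0,"y":0,"z":0,"ax":0,"ay":0,"az":0},{"fingers":0,"x":0,"y":0,"z":0,"ax":0,"ay":0,"az":0}])

```text
t: 43.55
eef_pos: [0.5225, -0.2026, -0.0144]
tool_rot: [0.004, 0.726, 0.688, 0.001]
contact_force: [2.3, 1.3, 8.9]
gripper_width: 0.082
grasp_force: 69.8
```

Call:
jog_arm(rows=[{"fingers":20,"x":0,"y":0,"z":0,"ax":0,"ay":0,"az":0},{"fingers":20,"x":0,"y":0,"z":0,"ax":0,"ay":0,"az":0},{"fingers":20,"x":0,"y":0,"z":0,"ax":0,"ay":0,"az":0},{"fingers":20,"x":0,"y":0,"z":-15,"ax":0,"ay":0,"az":0},{"fingers":20,"x":0,"y":0,"z":-30,"ax":0,"ay":0,"az":0},{"fingers":20,"x":0,"y":0,"z":-40,"ax":0,"ay":0,"az":0},{"fingers":20,"x":0,"y":-30,"z":-20,"ax":0,"ay":0,"az":0},{"fingers":20,"x":0,"y":-40,"z":0,"ax":0,"ay":0,"az":0}])

```text
t: 44.35
eef_pos: [0.4527, -0.1985, 0.0927]
tool_rot: [0.005, 0.726, 0.688, 0.001]
contact_force: [-0.1, 0.3, 0.5]
gripper_width: 0.236
grasp_force: 0.0
```

```bash
cat > chk.py <<'E'
from h import *
o=bot.get_obs();print(o['eef_pos'].round(4),o['t'])
s=cam('side');t=cam('top')
for c,n,b in((s,'s',(255,110,350,225)),(t,'t',(275,160,350,228))):
    x0,y0,x1,y1=b;p=c['pixels'][y0:y1,x0:x1].astype(int);m=((p.min(2)>70)&(p.max(2)-p.min(2)<40)).astype(np.uint8)
    k,_,st,ce=cv2.connectedComponentsWithStats(m)
    for i in range(1,k):
        if st[i,4]>8:print(n,st[i].tolist(),(ce[i]+[x0,y0]).round(1),'z.028',plane(c,[ce[i]+[x0,y0]],.03)[0].round(4),'z.047',plane(c,[ce[i]+[x0,y0]],.047)[0].round(4))
o1=np.zeros((480,800,3),np.uint8)
a=s['pixels'][130:226,255:345];a=cv2.resize(np.clip(a*1.8,0,255).astype(np.uint8),(450,480),interpolation=3)
b=t['pixels'][160:228,280:350];b=cv2.resize(np.clip(b*1.8,0,255).astype(np.uint8),(350,340),interpolation=3)
o1[:,:450]=a;o1[:340,450:]=b;cv2.imwrite('pics/chk.png',o1[:,:,::-1])
E
python3 chk.py
```

```text
[ 0.4527 -0.1985  0.0927] 44.35
s [0, 0, 20, 12, 94] [263.1 114.8] z.028 [ 0.9356 -0.4602  0.03  ] z.047 [ 0.9195 -0.4399  0.047 ]
s [81, 29, 14, 3, 15] [342.6 140.1] z.028 [ 0.6079 -0.5189  0.03  ] z.047 [ 0.5972 -0.4976  0.047 ]
s [38, 47, 34, 21, 80] [307.2 167.4] z.028 [ 0.617 -0.306  0.03 ] z.047 [ 0.6062 -0.2882  0.047 ]
s [43, 57, 9, 6, 18] [301.8 169.2] z.028 [ 0.6253 -0.286   0.03  ] z.047 [ 0.6143 -0.2686  0.047 ]
s [14, 60, 8, 9, 37] [272.4 174.7] z.028 [ 0.6842 -0.199   0.03  ] z.047 [ 0.6723 -0.183   0.047 ]
s [23, 71, 8, 6, 16] [281.7 183.6] z.028 [ 0.633  -0.1831  0.03  ] z.047 [ 0.6219 -0.1674  0.047 ]
s [40, 72, 36, 30, 134] [312.6 196. ] z.028 [ 0.5214 -0.1993  0.03  ] z.047 [ 0.5122 -0.1833  0.047 ]
s [33, 74, 10, 7, 39] [292.4 186.9] z.028 [ 0.5963 -0.1928  0.03  ] z.047 [ 0.5859 -0.1769  0.047 ]
s [0, 75, 88, 34, 346] [307.1 203.9] z.028 [ 0.5137 -0.1582  0.03  ] z.047 [ 0.5046 -0.1429  0.047 ]
t [4, 1, 27, 67, 255] [286.5 204. ] z.028 [ 0.5474 -0.116   0.03  ] z.047 [ 0.5454 -0.1152  0.047 ]
t [27, 5, 7, 9, 56] [304.6 168.9] z.028 [ 0.6734 -0.185   0.03  ] z.047 [ 0.67   -0.1835  0.047 ]
t [35, 4, 36, 64, 710] [328.6 214. ] z.028 [ 0.5084 -0.2643  0.03  ] z.047 [ 0.5067 -0.262   0.047 ]
t [57, 13, 6, 5, 24] [334.1 174.8] z.028 [ 0.6494 -0.2903  0.03  ] z.047 [ 0.6462 -0.2877  0.047 ]
t [26, 28, 7, 10, 63] [303.9 192.4] z.028 [ 0.5876 -0.1794  0.03  ] z.047 [ 0.5851 -0.1779  0.047 ]
t [56, 30, 6, 6, 26] [333.8 192.8] z.028 [ 0.5841 -0.2862  0.03  ] z.047 [ 0.5816 -0.2837  0.047 ]
t [11, 49, 22, 4, 75] [296.8 210.3] z.028 [ 0.5239 -0.1522  0.03  ] z.047 [ 0.5221 -0.151   0.047 ]
```

View pics/chk.png

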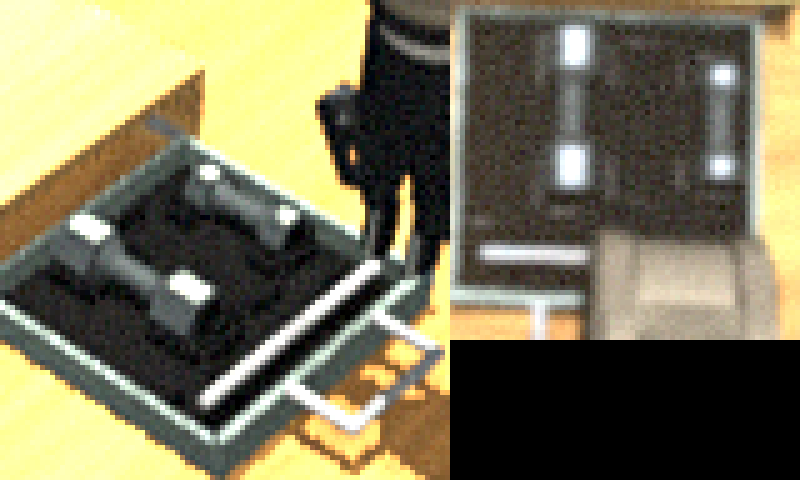

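The tray holds L and S white-up and the bar in both saddles: side crop ends (202,402) and (378,265), parallel to the front. Now I'll grip the handle and push it home.

Call:
jog_arm(rows=[{"fingers":40,"x":0,"y":-15,"z":0,"ax":0,"ay":0,"az":0},{"fingers":40,"x":0,"y":0,"z":0,"ax":0,"ay":0,"az":0},{"fingers":40,"x":0,"y":0,"z":25,"ax":0,"ay":0,"az":0},{"fingers":40,"x":0,"y":0,"z":25,"ax":0,"ay":0,"az":0},{"fingers":40,"x":0,"y":0,"z":20,"ax":0,"ay":0,"az":0},{"fingers":40,"x":0,"y":0,"z":20,"ax":0,"ay":0,"az":0},{"fingers":40,"x":0,"y":0,"z":12,"ax":0,"ay":0,"az":0},{"fingers":40,"x":0,"y":0,"z":0,"ax":0,"ay":0,"az":0}])

```text
t: 45.25
eef_pos: [0.4343, -0.1973, -0.0145]
tool_rot: [0.001, 0.726, 0.688, -0.001]
contact_force: [0.5, -1.1, 0.4]
gripper_width: 0.471
grasp_force: 0.0
```

Call:
jog_arm(force=25, rows=[{"fingers":0,"x":0,"y":0,"z":0,"ax":0,"ay":0,"az":0},{"fingers":0,"x":0,"y":0,"z":0,"ax":0,"ay":0,"az":0},{"fingers":0,"x":0,"y":0,"z":0,"ax":0,"ay":0,"az":0},{"fingers":0,"x":0,"y":0,"z":0,"ax":0,"ay":0,"az":0},{"fingers":0,"x":0,"y":0,"z":0,"ax":0,"ay":0,"az":0},{"fingers":0,"x":0,"y":0,"z":0,"ax":0,"ay":0,"az":0},{"fingers":0,"x":0,"y":0,"z":0,"ax":0,"ay":0,"az":0},{"fingers":0,"x":0,"y":0,"z":0,"ax":0,"ay":0,"az":0}])

```text
t: 46.05
eef_pos: [0.4365, -0.1981, -0.0123]
tool_rot: [0.003, 0.726, 0.688, 0.0]
contact_force: [2.5, 0.6, 7.3]
gripper_width: 0.106
grasp_force: 25.9
```

Call:
jog_arm(rows=[{"fingers":0,"x":0,"y":4,"z":0,"ax":0,"ay":0,"az":0},{"fingers":0,"x":0,"y":8,"z":0,"ax":0,"ay":0,"az":0},{"fingers":0,"x":0,"y":11,"z":0,"ax":0,"ay":0,"az":0},{"fingers":0,"x":0,"y":12,"z":0,"ax":0,"ay":0,"az":0},{"fingers":0,"x":0,"y":12,"z":0,"ax":0,"ay":0,"az":0},{"fingers":0,"x":0,"y":12,"z":0,"ax":0,"ay":0,"az":0},{"fingers":0,"x":0,"y":12,"z":0,"ax":0,"ay":0,"az":0},{"fingers":0,"x":0,"y":12,"z":0,"ax":0,"ay":0,"az":0}])

```text
t: 46.85
eef_pos: [0.5171, -0.2029, -0.0123]
tool_rot: [0.002, 0.726, 0.687, -0.001]
contact_force: [-2.8, -0.5, 9.9]
gripper_width: 0.101
grasp_force: 26.2
```

Call:
jog_arm(rows=[{"fingers":0,"x":0,"y":11,"z":0,"ax":0,"ay":0,"az":0},{"fingers":0,"x":0,"y":11,"z":0,"ax":0,"ay":0,"az":0},{"fingers":0,"x":0,"y":11,"z":0,"ax":0,"ay":0,"az":0},{"fingers":0,"x":0,"y":11,"z":0,"ax":0,"ay":0,"az":0},{"fingers":0,"x":0,"y":11,"z":0,"ax":0,"ay":0,"az":0},{"fingers":0,"x":0,"y":11,"z":0,"ax":0,"ay":0,"az":0},{"fingers":0,"x":0,"y":10,"z":0,"ax":0,"ay":0,"az":0},{"fingers":0,"x":0,"y":8,"z":0,"ax":0,"ay":0,"az":0}])

```text
t: 47.65
eef_pos: [0.601, -0.2079, -0.0122]
tool_rot: [0.002, 0.726, 0.687, -0.001]
contact_force: [-3.3, -1.1, 7.9]
gripper_width: 0.104
grasp_force: 26.0
```

Call:
jog_arm(rows=[{"fingers":0,"x":0,"y":8,"z":0,"ax":0,"ay":0,"az":0},{"fingers":0,"x":0,"y":8,"z":0,"ax":0,"ay":0,"az":0},{"fingers":0,"x":0,"y":7,"z":0,"ax":0,"ay":0,"az":0},{"fingers":0,"x":0,"y":6,"z":0,"ax":0,"ay":0,"az":0},{"fingers":0,"x":0,"y":4,"z":0,"ax":0,"ay":0,"az":0},{"fingers":0,"x":0,"y":2,"z":0,"ax":0,"ay":0,"az":0},{"fingers":0,"x":0,"y":1,"z":0,"ax":0,"ay":0,"az":0},{"fingers":0,"x":0,"y":0,"z":0,"ax":0,"ay":0,"az":0}])

```text
t: 48.45
eef_pos: [0.6367, -0.2101, -0.0122]
tool_rot: [0.002, 0.726, 0.687, -0.001]
contact_force: [-1.3, -1.8, 6.6]
gripper_width: 0.104
grasp_force: 25.8
```

Call:
jog_arm(rows=[{"fingers":0,"x":0,"y":1,"z":0,"ax":0,"ay":0,"az":0},{"fingers":0,"x":0,"y":1,"z":0,"ax":0,"ay":0,"az":0},{"fingers":0,"x":0,"y":1,"z":0,"ax":0,"ay":0,"az":0},{"fingers":0,"x":0,"y":1,"z":0,"ax":0,"ay":0,"az":0},{"fingers":0,"x":0,"y":0,"z":0,"ax":0,"ay":0,"az":0},{"fingers":0,"x":0,"y":0,"z":0,"ax":0,"ay":0,"az":0},{"fingers":0,"x":0,"y":0,"z":0,"ax":0,"ay":0,"az":0},{"fingers":0,"x":0,"y":0,"z":0,"ax":0,"ay":0,"az":0}])

```text
t: 49.25
eef_pos: [0.6405, -0.2103, -0.0122]
tool_rot: [0.002, 0.726, 0.687, -0.001]
contact_force: [-1.1, -1.2, 6.6]
gripper_width: 0.105
grasp_force: 25.8
```

Call:
jog_arm(rows=[{"fingers":0,"x":0,"y":1,"z":0,"ax":0,"ay":0,"az":0},{"fingers":0,"x":0,"y":1,"z":0,"ax":0,"ay":0,"az":0},{"fingers":0,"x":0,"y":0.5,"z":0,"ax":0,"ay":0,"az":0},{"fingers":0,"x":0,"y":0.5,"z":0,"ax":0,"ay":0,"az":0},{"fingers":0,"x":0,"y":0,"z":0,"ax":0,"ay":0,"az":0},{"fingers":0,"x":0,"y":0,"z":0,"ax":0,"ay":0,"az":0},{"fingers":0,"x":0,"y":0,"z":0,"ax":0,"ay":0,"az":0},{"fingers":0,"x":0,"y":0,"z":0,"ax":0,"ay":0,"az":0}])

```text
t: 50.05
eef_pos: [0.6409, -0.2103, -0.0123]
tool_rot: [0.0, 0.727, 0.687, -0.003]
contact_force: [-9.2, -0.4, 13.0]
gripper_width: 0.102
grasp_force: 26.5
```

Call:
jog_arm(rows=[{"fingers":36,"x":0,"y":0,"z":0,"ax":0,"ay":0,"az":0},{"fingers":36,"x":0,"y":0,"z":0,"ax":0,"ay":0,"az":0},{"fingers":36,"x":0,"y":0,"z":0,"ax":0,"ay":0,"az":0},{"fingers":36,"x":0,"y":0,"z":-20,"ax":0,"ay":0,"az":0},{"fingers":36,"x":0,"y":0,"z":-30,"ax":0,"ay":0,"az":0},{"fingers":36,"x":0,"y":0,"z":-40,"ax":0,"ay":0,"az":0},{"fingers":36,"x":0,"y":-40,"z":-20,"ax":0,"ay":0,"az":0},{"fingers":36,"x":0,"y":-45,"z":0,"ax":0,"ay":0,"az":0}])

```text
t: 50.85
eef_pos: [0.562, -0.204, 0.1002]
tool_rot: [0.005, 0.726, 0.688, 0.002]
contact_force: [0.3, -0.4, 0.6]
gripper_width: 0.419
grasp_force: 0.0
```

Call:
jog_arm(rows=[{"fingers":36,"x":0,"y":-30,"z":-30,"ax":0,"ay":0,"az":0},{"fingers":36,"x":0,"y":0,"z":0,"ax":0,"ay":0,"az":0},{"fingers":36,"x":0,"y":0,"z":0,"ax":0,"ay":0,"az":0},{"fingers":36,"x":0,"y":0,"z":0,"ax":0,"ay":0,"az":0},{"fingers":36,"x":0,"y":0,"z":0,"ax":0,"ay":0,"az":0},{"fingers":36,"x":0,"y":0,"z":0,"ax":0,"ay":0,"az":0},{"fingers":36,"x":0,"y":0,"z":0,"ax":0,"ay":0,"az":0},{"fingers":36,"x":0,"y":0,"z":0,"ax":0,"ay":0,"az":0}])

```text
t: 51.65
eef_pos: [0.5293, -0.2023, 0.1265]
tool_rot: [0.002, 0.726, 0.688, -0.001]
contact_force: [-0.1, 0.5, -0.6]
gripper_width: 0.42
grasp_force: 0.0
```

```bash
python3 - <<'E'
from h import *
s=cam('side');t=cam('top')
p=s['pixels'][140:225,250:340].astype(int);m=((p.min(2)>70)&(p.max(2)-p.min(2)<40)).astype(np.uint8)
k,_,st,ce=cv2.connectedComponentsWithStats(m)
for i in range(1,k):
    if st[i,4]>8:print(st[i].tolist(),plane(s,[ce[i]+[250,140]],.036)[0].round(4))
E
python3 go.py .55 -.2 .1 87|head -1
```

```text
[0, 16, 44, 32, 238] [ 0.6722 -0.2041  0.036 ]
pos [ 0.5293 -0.2024  0.1267] t 51.8 w 36.0 F [0.5 0.3 0.7] q [ 0.62  0.42 -0.47  1.86  0.24  0.92 -0.01]
```

```bash
python3 -c "
from station import bot
print(bot.hand_in())"
```

```text
the job is handed in; nothing more can be done
None
```

I handed the job in at about 52 s, but the tool gave no verdict. The two spanners on the bench (L and S) and the tommy bar were in place in the last tray pictures; then I pushed the tray home until it stopped.

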